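# Advance the scan stage by one row

## Robot

A 7-joint arm with a two-finger parallel gripper is mounted at the origin on the work surface. World frame = base frame: x ahead of the robot, y to its left, z up, the work surface at z = 0. Lengths are in mm, angles in rad, forces in N, time in s.
With the tool pointing down it reaches from about 350 to 900 mm from the base axis. Payload 7.2 kg.
Tool frame: the origin (TCP) lies midway between the tips of the shut fingers; the grasp point (between the pads) lies 19 mm behind it; z points along the fingers, x is the direction in which the jaws open and shut, and the axes are right-handed (so a half turn about z gives the same grasp; the last joint's range is limited). The gripper opens to 85 mm and grips with 20 to 120 N. Pads are 22 mm wide; open, the fingers measure 114 mm over their backs; the gripper's body (76 mm by 85 mm) begins 54 mm behind the grasp point. The pads swing forward as they close: fully open they stand 13 mm farther back than shut.
Start: joints at [-1.347, 0.411, -0.013, 1.596, 0.006, 1.134, -0.082], TCP at [179.807, 598.581, 203.297] pointing down, gripper open.
Joint ranges: [-2.95, 2.95], [-0.29, 1.99], [-1.47, 1.44], [0.14, 2.54], [-1.03, 4.17], [0.13, 1.85], [-2.86, 2.86]. Speed limits (rad/s): [2.39, 2.39, 3.01, 3.01, 3.14, 3.14, 3.14].

## Interface

Orientations are given as a rotation vector (axis times angle).
In Python, from workcell import * gives the robot as it stands. The module is installed in compiled form; this text tells all that it offers.
- The arm moves only by the tool move_arm, never from a script. Its argument "motion" is a list of rows, each a list of 3 entries, a list of its own where there are three numbers: the opening, from 0 (shut) to 1 (fully open), then the shift along the tool's x, y, z in cm, then the turn, a rotation vector about the tool's x, y, z in rad. A call has 1 to 12 rows; each row is the pose to reach, as a shift and turn from the pose measured when the call began, along the tool's axes at that moment; what a row does not reach only later rows make up. A row lasts 1/8 s, in which the tool goes at most 62.5 mm and 10.7 degrees, less where a joint would pass 70% of its speed; a pose out of reach is approached as far as the arm can. A call with a gripper value outside its range is refused whole. The fingers move at their own pace and stop on an object; "force" is the grip in N (left out, the last holds). Time passes only in rows, so rows that repeat a pose let the fingers close. It gives the time, the measured TCP pose, the force and the opening at its end, in the units of the state.
- state(): the state, without advancing time (a new reading comes with each control period).
- snapshot(name): name is "side" or "top" or "wrist"; returns a dict with "color" (420x560x3 uint8, red, green, blue), "range_z" (420x560 float32, mm along the optical axis (not along the pixel's ray), 0 where there is no reading), "mtx" (3x3 intrinsics, pixels), "R" (3x3) and "t" (3): a world point X has camera coordinates R X + t. Camera axes: x right, y down, z forward; pixel columns grow to the right and rows downward; lengths in mm; the calibration is good to about 2 mm. A picture is of the moment at which its call begins.
- close_job(): hands the job in, once; it reports no verdict.
The state is a dict: "t": time; "qpos": joint angles; "qd": joint speeds; "effort": joint torques, N m; "position": TCP position; "eef_rot": TCP orientation; "ft_force": force on the tool from outside, world axes, zero at the start; "wrist_torque": the same for the moment, N m; "width": finger opening in mm.
Only numpy, scipy, OpenCV 4.12 (cv2) and the standard library are available. Lean on these libraries where they do the work, as an engineer would, in place of code of your own. Each camera call takes 0.05 s, during which the arm holds its last target.

## Task

Advance the circuit board on the scan stage by one row: with the fingers, push the orange handle of the hand wheel round clockwise (seen from above) through exactly one full turn, so that it stops where it started; push gently and do not grip it. Then press the green capture button fully down and let it come back up. Leave the red button and the loose things on the bench alone.

Things in the scene. Friction and masses are not known exactly. Their poses are not given: they have to be found in the camera images.
- wheel (a joint): angle of the hand wheel in rad; grows as the wheel turns clockwise seen from above, one turn is 2 pi. It starts anywhere between -1 and 1, at rest, and has room for two turns; friction holds it where it is left (about 2 to 3 N at the handle turns it slowly)
- handle (a point): middle of the orange upright handle, a round grip 20 mm across that spins freely on its own pin, standing on the wheel's rim, 65 mm from the wheel's axis; the point lies 24 mm above the rim's top and 22 mm below the handle's top
- wheel_axis (a point): point on the hand wheel's vertical axis, level with the top of its rim (111 mm above the table). The wheel lies flat: black rim 142 mm over all and 12 mm thick, three spokes, hub 3 mm higher than the rim at most, no other upstanding part than the orange handle; it sits on a grey gearbox. x axis: the way the rails run, away from the wheel
- carriage (a joint): travel in m of the carriage with the blue circuit board along the two rails; geared to the wheel, 20 mm farther from the wheel per clockwise turn. Never needs touching. A fixed probe arm 157 mm tall stands over the rails 270 mm from the wheel's axis
- capture_top (a point): centre of the top of the green capture button, a 34 mm round spring button on a beige box (80 x 70 mm) beside the wheel, left or right
- capture (a joint): how far the green button is pressed, in m: 0 is up, 0.006 fully down (4 N), it springs back
- stop_top (a point): centre of the top of the red stop button, a twin of the green one on the wheel's other side; leave it alone
- stop (a joint): how far the red button is pressed, in m
- jar: glass screw jar with a blue cap, 44 mm across, 65 mm tall, loose on the table; origin at the centre of its underside; leave it alone
- driver: blue-handled screwdriver lying flat, loose on the table; origin at the centre of its underside (long axis x); leave it alone
- mouse: white computer mouse, 100 x 58 x 32 mm, loose on the table; origin at the centre of its underside; leave it alone
- meter: dark hand multimeter lying flat, 140 x 75 x 45 mm, loose on the table; origin at the centre of its underside (long axis x); leave it alone
- tape: roll of yellow tape lying flat, 90 mm across, 19 mm tall, loose on the table; origin at the centre of its underside; leave it alone
- heatsink: finned aluminium heat sink, 60 x 60 x 34 mm, loose on the table; origin at the centre of its underside; leave it alone
- tray: open blue two-part tray, 120 x 90 x 30 mm, loose on the table; origin at the centre of its underside; leave it alone
Not all that is in view belongs to the job. What is shaped like the part that bears stop_top but brown or purple is not meant.

How it is judged (in metres and radians):
On the way, in this order (a step that is already met when the one before it is completed fails the run):
1. the handle has been pushed to the far side, about half a turn clockwise (value of joint wheel above 1.4 rad and distance of handle from where it was at the start of the episode above 0.1 m).
2. the wheel has made one full clockwise turn (value of joint wheel between 4.9 and 7.7 rad and distance of handle from where it was at the start of the episode below 0.012 m), for 0.2 s.
3. the green button is pressed fully down (value of joint capture above 0.0045 m), for 0.05 s.
At the end, for the whole second after the job is handed in: The wheel stands still one clockwise turn on from its start, the handle within 12 mm (about 10 degrees) of where it began; the green button has been pressed after that (at least 4.5 of its 6 mm) and is up again; the red button is up; no loose thing has moved 20 mm (all of step 2 and velocity of joint wheel between -0.05 and 0.05 rad/s and value of joint each of capture, stop below 0.0015 m and distance of each of jar, driver, mouse, meter, tape, heatsink, tray from where it was at the start of the episode below 0.02 m); the robot touches nothing.
It fails at once if the green button is pressed before the wheel has made its one turn (value of joint capture above 0.003 m and not (value of joint wheel between 4.9 and 7.7 rad and distance of handle from where it was at the start of the episode below 0.012 m)).
It fails at once if the red button is pressed (value of joint stop above 0.003 m).
It fails at once if the wheel is gripped or shoved hard (over 25 N from the fingers) (contact force between the fingers and stage above 25 N).
It fails at once if a loose thing is shifted, knocked or lifted (20 mm) (distance of any of jar, driver, mouse, meter, tape, heatsink, tray from where it was at the start of the episode above 0.02 m).
It also fails if it takes over 67 s, if anything falls off the work surface, if the arm or the gripper's body presses on something with over 40 N, if the wrist force passes 120 N, or if a joint passes its speed limit or range.

## Working session

There is one attempt and no reset: what is moved stays moved. The work goes in short steps, Python scripts to look and compute and a tool call to move; the robot and the scene stay as the last step left them, time stands still between calls to the robot, and variables do not carry over. Pictures are saved under pics/ and viewed, and the job is handed in when it is done.

Besides the shell and the picture viewer there is one more tool, called after "Emit:" as a command line: name --argument value ..., lists and objects as JSON in quotes. move_arm: Moves the arm, as the interface text tells. Its arguments: {"type":"object","properties":{"motion":{"type":"array"},"force":{"type":"number"}},"required":["motion"]}

```bash
mkdir -p pics; cat > h.py <<'E'
from workcell import *
import numpy as np, cv2
def save(n,s): cv2.imwrite('pics/'+n+'.png', s['color'][:,:,::-1])
def w(s,u,v,z=None):
    z = s['range_z'][int(round(v)),int(round(u))] if z is None else z
    c=np.linalg.inv(s['mtx'])@np.array([u,v,1.])*z
    return s['R'].T@(c-s['t'])
E
python3 - <<'E'
from h import *
import pickle
d={}
for n in ['side','top','wrist']:
    d[n]=snapshot(n); save(n+'0',d[n])
pickle.dump(d,open('d0.pkl','wb'))
s=state(); print(s)
E
```

```text
{'t': 0.15, 'qpos': array([-1.34721992,  0.41168997, -0.01272857,  1.59680223,  0.00561338,
        1.13429733, -0.08222261]), 'qd': array([ 0.00093791, -0.00220121, -0.00127787, -0.00138776, -0.00207321,
       -0.00072152, -0.00118251]), 'effort': array([ 1.68831928e-03, -6.01036835e+01,  6.82737920e-01, -2.99645823e+01,
        1.39211694e-02,  7.92685838e-03, -2.62870498e-05]), 'position': array([179.69942209, 598.20663708, 202.68279933]), 'eef_rot': array([ 2.52014661e+00,  1.87448306e+00, -1.37813370e-03]), 'ft_force': array([ 0.46217914,  0.38129793, -0.42888641]), 'wrist_torque': array([0.0090011 , 0.02560859, 0.0475829 ]), 'width': 85.21698583095905}
```

View pics/top0.png

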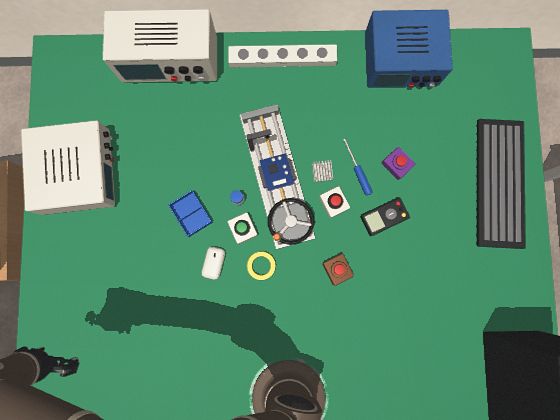

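View pics/side0.png

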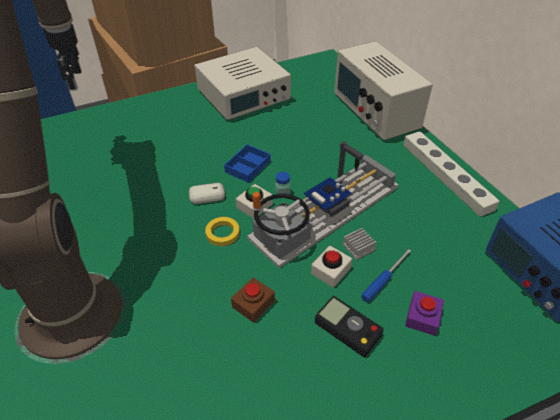

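View pics/wrist0.png

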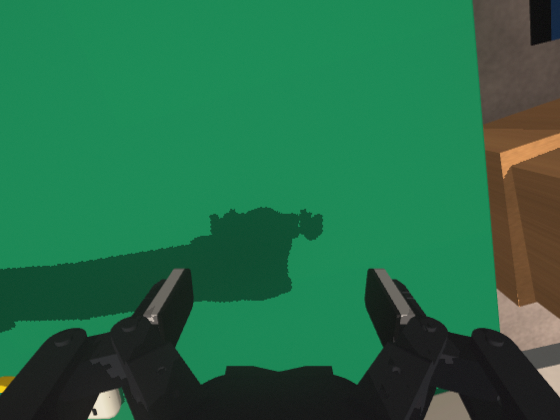

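The top view shows the wheel at about (290,221), the orange handle at about (277,237), the green button at (241,227) and the red one at (335,201). Next I'll measure them from enlarged crops.

```bash
python3 - <<'E'
from h import *
import pickle
d=pickle.load(open('d0.pkl','rb'))
c=d['top']['color'][180:290,180:360,::-1]
cv2.imwrite('pics/topc.png',cv2.resize(c,None,fx=4.4,fy=4.4,interpolation=cv2.INTER_CUBIC))
c=d['side']['color'][140:290,180:380,::-1]
cv2.imwrite('pics/sidec.png',cv2.resize(c,None,fx=4,fy=4,interpolation=cv2.INTER_CUBIC))
s=d['top']
for n in('top','side'):
    s=d[n]; hsv=cv2.cvtColor(s['color'],cv2.COLOR_RGB2HSV)
    print(n,'cam',-s['R'].T@s['t'], s['mtx'][0,0])
    for nm,lo,hi in[('orange',(5,170,120),(15,255,255)),('green',(60,120,60),(85,255,255)),('red',(0,180,120),(3,255,255))]:
        m=cv2.inRange(hsv,lo,hi)
        k,l,st,ce=cv2.connectedComponentsWithStats(m)
        for i in range(1,k):
            if 6<st[i,4]<2000:
                vs,us=np.where(l==i)
                P=np.array([w(s,u,v) for u,v in zip(us,vs)])
                print(nm,st[i],ce[i].round(1),np.median(P,0).round(0),P.min(0).round(0),P.max(0).round(0))
E
```

```text
top cam [ 394.42962605   17.46029973 1478.22677801] 459.1670434020491
orange [274 234   6   6  15] [276.3 236.3] [486.  29. 157.] [478.  20. 150.] [492.  35. 163.]
green [237 222  10  10  45] [241.8 225.2] [529. 134.  63.] [394.  17.  55.] [ 538.  151. 1478.]
green [252 257  18  18 242] [260.9 265.1] [405.  80.   1.] [377.  54. -10.] [431. 109.  10.]
red [171  77   5   3  10] [172.7  77.9] [1009.  356.   61.] [1007.  348.   54.] [1014.  363.   66.]
red [396 156  10   9  42] [400.8 159.3] [ 729. -368.   62.] [ 394. -381.   54.] [ 740.   17. 1478.]
side cam [ 159.93713223 -786.09819115  992.36941854] 492.3832275923739
orange [253 192   7   7  37] [255.7 194.9] [485.  22. 155.] [ 160. -786.  147.] [496.  33. 992.]
green [343 152  12  22 179] [348.4 162.4] [866. 176.   0.] [786.  92.  -6.] [895. 225. 121.]
green [271 198  23  11 129] [281.  201.4] [599. 115.  -0.] [546.  31.  -6.] [633. 134. 104.]
green [213 226  19  11 160] [222.  230.9] [408.  86.  -0.] [383.  62.  -6.] [431. 106.   5.]
red [326 251  13  10 102] [332.  255.8] [ 601. -163.   62.] [ 160. -786.   56.] [ 617. -146.  992.]
red [245 284  15  12 130] [252.2 289.1] [ 390. -166.   62.] [ 160. -786.   51.] [ 404. -143.  992.]
red [421 298  14  11 119] [427.5 303. ] [ 725. -372.   62.] [ 712. -386.   57.] [ 741. -358.   67.]
red [371 326   6   4  19] [373.5 327.6] [ 593. -361.   38.] [ 160. -786.   32.] [ 599. -355.  992.]
```

```bash
python3 - <<'E'
from h import *
import pickle
d=pickle.load(open('d0.pkl','rb'))
# point clouds: height map of stage from both cams
for n in('top','side'):
    s=d[n]; H,W=s['range_z'].shape
    v,u=np.mgrid[:H,:W]; z=s['range_z']
    C=np.stack([u,v,np.ones_like(u)],-1).reshape(-1,3)@np.linalg.inv(s['mtx']).T*z.reshape(-1,1)
    X=(C-s['t'])@s['R']; X=X.reshape(H,W,3)
    col=s['color'].astype(int); dark=col.sum(-1)<130
    m=dark&(abs(X[...,2]-109)<9)&(z>0)&(X[...,0]>350)&(X[...,0]<650)&(abs(X[...,1])<250)
    k,l,st,ce=cv2.connectedComponentsWithStats(m.astype(np.uint8))
    i=1+np.argmax(st[1:,4]); P=X[l==i]
    from scipy.optimize import least_squares
    r=least_squares(lambda p:np.hypot(P[:,0]-p[0],P[:,1]-p[1])-p[2],[*P[:,:2].mean(0),65],loss='soft_l1')
    print(n,len(P),r.x,P[:,2].mean(), np.ptp(P,0))
E
```

```text
top 147 [534.33399214 -14.11015977  66.1808124 ] 110.72564401629552 [ 99.73247545 135.40628363  14.83018952]
side 319 [534.532806   -20.6667392   64.48728903] 109.03788724598711 [136.66939516 102.64552819  14.41055509]
```

```bash
sleep 1
cat >> h.py <<'E'
def pj(s,P):
    c=np.atleast_2d(P)@s['R'].T+s['t']; p=c@s['mtx'].T
    return p[:,:2]/p[:,2:]
def overlay(s,name,roi,f,circles):
    x0,y0,x1,y1=roi
    im=cv2.resize(s['color'][y0:y1,x0:x1,::-1],None,fx=f,fy=f,interpolation=cv2.INTER_CUBIC)
    a=np.linspace(0,2*np.pi,73)
    for (x,y,z,r,col) in circles:
        P=np.stack([x+r*np.cos(a),y+r*np.sin(a),0*a+z],1)
        q=((pj(s,P)+.5-[x0,y0])*f-.5).astype(int)
        cv2.polylines(im,[q.reshape(-1,1,2)],True,col,1)
    cv2.imwrite('pics/'+name+'.png',im)
E
python3 - <<'E'
from h import *
import pickle
d=pickle.load(open('d0.pkl','rb'))
C=[(534,-17,111,71,(0,255,255)),(488,29,157,10,(255,0,255)),(528,133,62,17,(255,255,0)),(601,-161,62,17,(255,255,0))]
overlay(d['top'],'ot',(180,180,360,290),4.4,C)
overlay(d['side'],'os',(180,140,380,290),4,C)
E
```

```text
(no output)
```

View pics/ot.png

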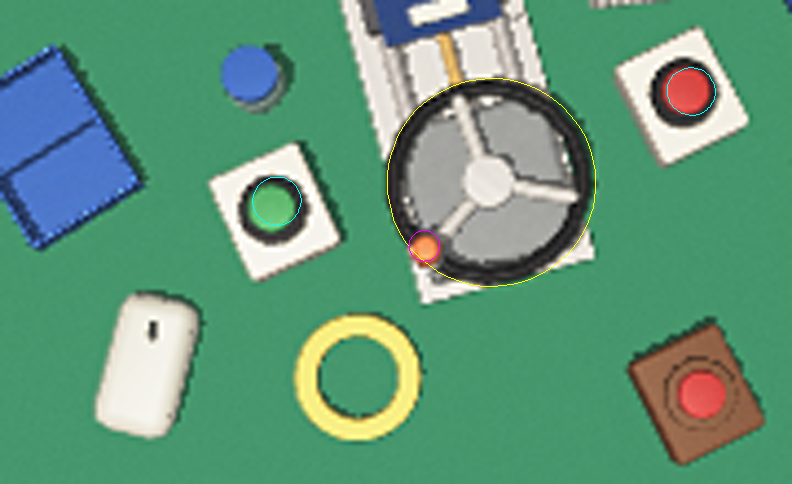

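View pics/os.png

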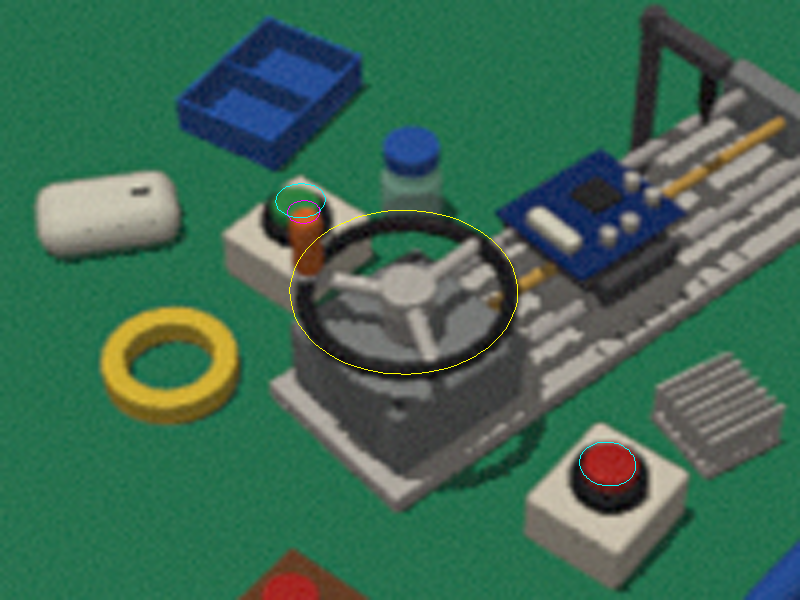

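The overlay fits: the axis is at about (534,-17) and the handle at about (487.5,28.5), with its top at z 157. My plan is to straddle the handle with a wide-open fork, jaw axis tangential, and push with the trailing pad. I'll do this in two half-turn strokes because joint 7's range is limited.

```bash
cat >> h.py <<'E'
from scipy.spatial.transform import Rotation as Ro
def yawR(deg):
    y=np.radians(deg); x=np.array([np.cos(y),np.sin(y),0]); z=np.array([0,0,-1.]); return np.stack([x,np.cross(z,x),z],1)
def rel(P,yaw,s=None):
    s=s or state(); R=Ro.from_rotvec(s['eef_rot']).as_matrix()
    d=R.T@(np.array(P)-s['position'])/10; r=Ro.from_matrix(R.T@yawR(yaw)).as_rotvec()
    return d.round(2), r.round(3)
A=np.array([534,-17.])
def info(s=None):
    s=s or state(); R=Ro.from_rotvec(s['eef_rot']).as_matrix()
    print('t',round(s['t'],2),'pos',s['position'].round(1),'yaw',np.degrees(np.arctan2(R[1,0],R[0,0])).round(1),'zt',R[:,2].round(3),'q',s['qpos'].round(2),'F',s['ft_force'].round(1),'w',round(s['width'],1))
def arc(thetas,r=65,phi0=None,off=0,z=122,flip=0):
    """TCP targets: tool at polar angle phi (deg), radius r; phi decreases (clockwise); yaw=phi-90(+180)"""
    s=state()
    for th in thetas:
        ph=np.radians(th); P=[A[0]+r*np.cos(ph)+off*np.sin(ph),A[1]+r*np.sin(ph)-off*np.cos(ph),z]
        d,rv=rel(P,th-90+180*flip,s); print(th,d.round(2).tolist(),rv.round(3).tolist())
E
python3 - <<'E'
from h import *
info(); print(rel([487.5,28.5,215],46)); print(rel([487.5,28.5,122],46))
E
```

```text
t 0.15 pos [179.7 598.2 202.7] yaw 73.3 zt [-0.    -0.001 -1.   ] q [-1.35  0.41 -0.01  1.6   0.01  1.13 -0.08] F [ 0.5  0.4 -0.4] w 85.2
(array([-45.71,  45.87,  -1.17]), array([0.   , 0.001, 0.476]))
(array([-45.7 ,  45.87,   8.13]), array([0.   , 0.001, 0.476]))
```

Emit:
move_arm --motion '[[0.5, [-4, 4, -0.2], [0, 0, 0.05]], [0.5, [-8, 8, -0.4], [0, 0, 0.1]], [0.5, [-12, 12, -0.6], [0, 0, 0.15]], [0.5, [-16, 16, -0.8], [0, 0, 0.2]], [0.5, [-20, 20, -1], [0, 0, 0.25]], [0.5, [-24, 24, -1.2], [0, 0, 0.3]], [0.5, [-28, 28, -1.2], [0, 0, 0.35]], [0.5, [-32, 32, -1.2], [0, 0, 0.4]], [0.5, [-36, 36, -1.2], [0, 0, 0.45]], [0.5, [-40, 40, -1.2], [0, 0, 0.476]], [0.5, [-43.5, 43.6, -1.2], [0, 0, 0.476]], [0.5, [-45.7, 45.9, -1.2], [0, 0, 0.476]]]' --force 20

```text
t: 1.65
position: [488.5, 25.9, 215.3]
eef_rot: [2.892, 1.224, -0.001]
ft_force: [1.1, 0.5, 0.2]
width: 42.8
```

```bash
python3 - <<'E'
from h import *
info()
for n in ('wrist','top'):
    s=snapshot(n); save(n+'1',s)
    if n=='top': overlay(s,'ot1',(180,130,380,290),4,[])
info(); print(rel([487.5,28.5,122],46))
E
```

```text
t 1.65 pos [488.5  25.9 215.3] yaw 45.9 zt [-0.    -0.002 -1.   ] q [-0.57  0.17  0.48  1.93 -0.09  1.07  0.75] F [1.1 0.5 0.2] w 42.8
t 1.75 pos [489.   24.8 215.3] yaw 45.7 zt [ 0.    -0.003 -1.   ] q [-0.57  0.17  0.48  1.93 -0.09  1.07  0.74] F [-0.1 -0.6 -0.6] w 42.7
(array([ 0.18, -0.38,  9.33]), array([ 0.002,  0.002, -0.005]))
```

View pics/wrist1.png

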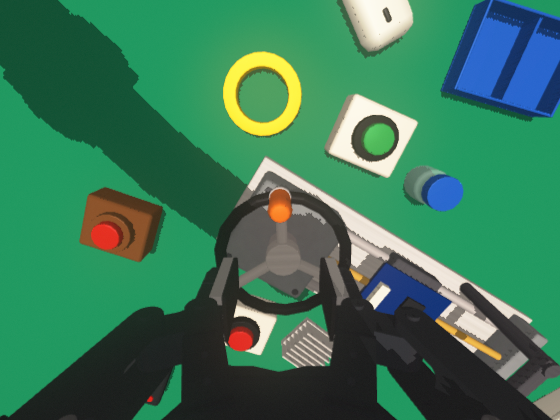

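The wrist view shows the handle at (280,205), on the mid-line between the fingers. I'll refine its position with this camera before descending.

```bash
python3 - <<'E'
from h import *
s=snapshot('wrist'); hsv=cv2.cvtColor(s['color'],cv2.COLOR_RGB2HSV)
for nm,lo,hi,x0,x1,y0,y1 in[('orange',(5,150,100),(18,255,255),260,300,180,230),('green',(50,120,60),(72,255,255),355,405,110,165)]:
    m=cv2.inRange(hsv,lo,hi); vs,us=np.where(m>0); k=(us>x0)&(us<x1)&(vs>y0)&(vs<y1)
    P=np.array([w(s,u,v) for u,v in zip(us[k],vs[k])]);
    zt=np.percentile(P[:,2],98); T=P[P[:,2]>zt-4]
    print(nm,len(P),zt.round(1),T.mean(0).round(1),((T.max(0)+T.min(0))/2).round(1),np.ptp(T,0).round(1))
# rim circle
H,W=s['range_z'].shape; v,u=np.mgrid[:H,:W]
X=((np.stack([u,v,np.ones_like(u)],-1).reshape(-1,3)@np.linalg.inv(s['mtx']).T*s['range_z'].reshape(-1,1))-s['t'])@s['R']
m=(abs(X[:,2]-109)<5)&(s['color'].reshape(-1,3).astype(int).sum(1)<150)&(np.hypot(X[:,0]-534,X[:,1]+17)<85)&(np.hypot(X[:,0]-534,X[:,1]+17)>45)
from scipy.optimize import least_squares
P=X[m]; r=least_squares(lambda p:np.hypot(P[:,0]-p[0],P[:,1]-p[1])-p[2],[534,-17,65],loss='soft_l1'); print(len(P),r.x)
E
```

```text
orange 638 155.5 [485.9  29.6 158. ] [463.   51.1 267.3] [ 64.9  62.5 231.5]
green 784 61.0 [523.8 136.8  60.6] [485.5 117.9 220.1] [109.9  71.  326. ]
2093 [534.88362568 -13.39380974  63.58272099]
```

Emit:
move_arm --motion '[[0.5, [0.1, -0.4, 1], [0, 0, 0]], [0.5, [0.1, -0.4, 2.5], [0, 0, 0]], [0.5, [0.1, -0.4, 4], [0, 0, 0]], [0.5, [0.1, -0.4, 5.5], [0, 0, 0]], [0.5, [0.1, -0.4, 7], [0, 0, 0]], [0.5, [0.1, -0.4, 8.4], [0, 0, 0]], [0.5, [0.1, -0.4, 9.2], [0, 0, 0]], [0.5, [0.1, -0.4, 9.2], [0, 0, 0]], [0.5, [0.1, -0.4, 9.2], [0, 0, 0]]]'

```text
t: 2.92
position: [486.2, 30.2, 123.4]
eef_rot: [2.893, 1.222, -0.001]
ft_force: [-0.1, 0.7, 0.4]
width: 42.9
```

```bash
python3 - <<'E'
from h import *
s=snapshot('wrist'); save('wrist2',s); s=snapshot('side'); overlay(s,'os2',(180,120,380,270),4,[])
info(); arc([135.6,132.6,129.6,123.6,117.6,111.6,105.6,99.6],off=0)
E
```

```text
t 3.02 pos [486.2  30.3 123.5] yaw 45.8 zt [ 0.    -0.002 -1.   ] q [-0.54  0.28  0.46  2.04 -0.16  0.86  0.8 ] F [ 0.1  0.5 -0.2] w 42.7
135.6 [-0.04, 0.22, 0.15] [0.001, 0.001, 0.004]
132.6 [0.3, 0.23, 0.15] [0.001, 0.001, 0.056]
129.6 [0.64, 0.26, 0.15] [0.001, 0.001, 0.108]
123.6 [1.31, 0.37, 0.15] [0.001, 0.001, 0.213]
117.6 [1.97, 0.55, 0.15] [0.001, 0.001, 0.318]
111.6 [2.6, 0.79, 0.15] [0.001, 0.001, 0.423]
105.6 [3.21, 1.1, 0.15] [0.001, 0.0, 0.527]
99.6 [3.78, 1.48, 0.15] [0.002, 0.0, 0.632]
```

View pics/wrist2.png

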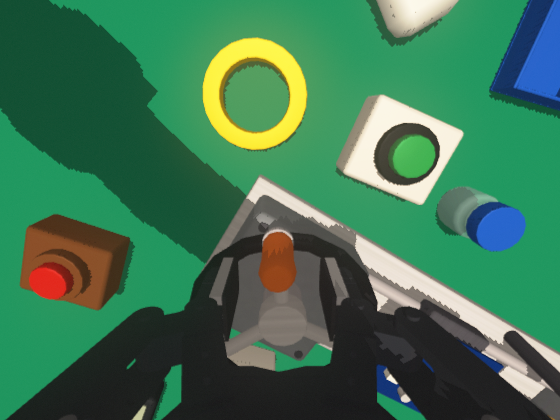

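View pics/os2.png

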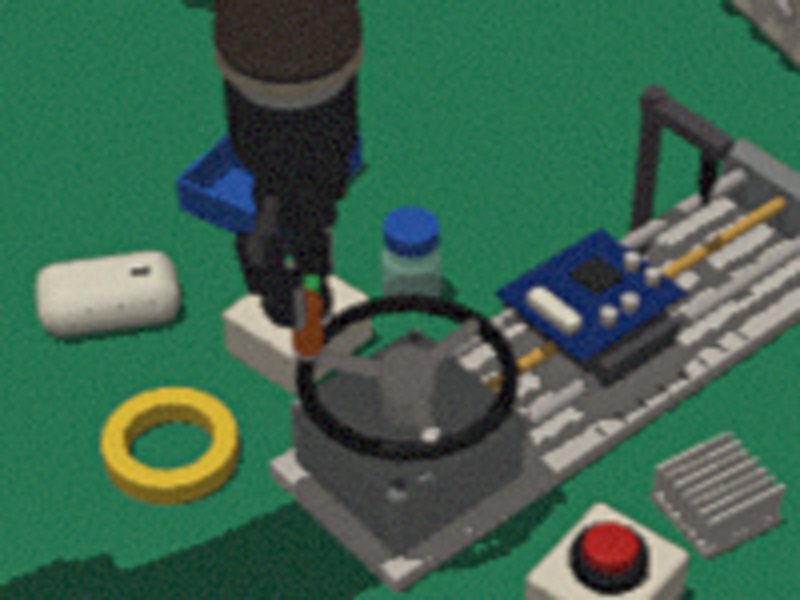

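```bash
python3 - <<'E'
from h import *
info(); arc(135.6-3*np.arange(1,13))
E
```

```text
t 3.02 pos [486.2  30.3 123.5] yaw 45.8 zt [ 0.    -0.002 -1.   ] q [-0.54  0.28  0.46  2.04 -0.16  0.86  0.8 ] F [ 0.1  0.5 -0.2] w 42.7
132.6 [0.3, 0.23, 0.15] [0.001, 0.001, 0.056]
129.6 [0.64, 0.26, 0.15] [0.001, 0.001, 0.108]
126.6 [0.98, 0.31, 0.15] [0.001, 0.001, 0.161]
123.6 [1.31, 0.37, 0.15] [0.001, 0.001, 0.213]
120.6 [1.64, 0.45, 0.15] [0.001, 0.001, 0.265]
117.6 [1.97, 0.55, 0.15] [0.001, 0.001, 0.318]
114.6 [2.29, 0.66, 0.15] [0.001, 0.001, 0.37]
111.6 [2.6, 0.79, 0.15] [0.001, 0.001, 0.423]
108.6 [2.91, 0.94, 0.15] [0.001, 0.001, 0.475]
105.6 [3.21, 1.1, 0.15] [0.001, 0.0, 0.527]
102.6 [3.5, 1.28, 0.15] [0.001, 0.0, 0.58]
99.6 [3.78, 1.48, 0.15] [0.002, 0.0, 0.632]
```

Emit:
move_arm --motion '[[0.5, [0.3, 0.2, 0.1], [0, 0, 0.056]], [0.5, [0.64, 0.25, 0.1], [0, 0, 0.108]], [0.5, [0.9, 0.3, 0.1], [0, 0, 0.161]], [0.5, [1.15, 0.35, 0.1], [0, 0, 0.19]], [0.5, [1.4, 0.4, 0.1], [0, 0, 0.23]], [0.5, [1.64, 0.45, 0.1], [0, 0, 0.265]], [0.5, [1.97, 0.55, 0.1], [0, 0, 0.318]], [0.5, [2.29, 0.66, 0.1], [0, 0, 0.37]], [0.5, [2.6, 0.79, 0.1], [0, 0, 0.423]], [0.5, [2.91, 0.94, 0.1], [0, 0, 0.475]], [0.5, [3.21, 1.1, 0.1], [0, 0, 0.527]], [0.5, [3.5, 1.28, 0.1], [0, 0, 0.58]]]'

```text
t: 4.53
position: [519.7, 46.7, 122.6]
eef_rot: [3.122, 0.34, -0.0]
ft_force: [-2.6, -0.2, 2.2]
width: 42.6
```

```bash
python3 - <<'E'
from h import *
s=snapshot('wrist'); save('wrist3',s)
info(); s=state(); p=s['position'][:2]-A; print(np.degrees(np.arctan2(p[1],p[0])),np.hypot(*p)); arc(102.6-3*np.arange(1,13))
E
```

```text
t 4.58 pos [520.3  46.9 122.6] yaw 12.3 zt [ 0.001 -0.001 -1.   ] q [-0.64  0.36  0.57  1.96 -0.25  0.89  0.28] F [-1.8  0.4  1.3] w 43.2
102.10081905090053 65.34664660677804
99.6 [0.28, 0.04, 0.06] [0.001, -0.0, 0.047]
96.6 [0.62, 0.07, 0.06] [0.001, -0.0, 0.1]
93.6 [0.96, 0.11, 0.06] [0.001, -0.0, 0.152]
90.6 [1.3, 0.17, 0.06] [0.001, -0.0, 0.204]
87.6 [1.63, 0.25, 0.06] [0.001, -0.0, 0.257]
84.6 [1.95, 0.34, 0.06] [0.001, -0.0, 0.309]
81.6 [2.27, 0.45, 0.06] [0.001, -0.001, 0.362]
78.6 [2.59, 0.58, 0.06] [0.001, -0.001, 0.414]
75.6 [2.9, 0.73, 0.06] [0.001, -0.001, 0.466]
72.6 [3.2, 0.89, 0.06] [0.001, -0.001, 0.519]
69.6 [3.49, 1.07, 0.06] [0.001, -0.001, 0.571]
66.6 [3.77, 1.26, 0.06] [0.001, -0.001, 0.623]
```

View pics/wrist3.png

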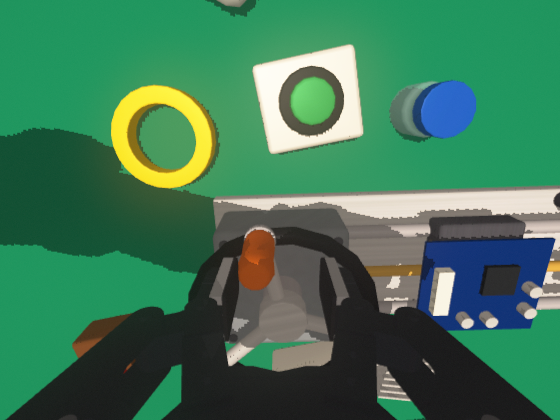

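The handle at (257,262) now rests on the trailing (left) pad with about 2.6 N, and the wheel is turning. I'll continue the stroke.

Emit:
move_arm --motion '[[0.5, [0.28, 0.03, 0], [0, 0, 0.047]], [0.5, [0.62, 0.06, 0], [0, 0, 0.1]], [0.5, [0.96, 0.1, 0], [0, 0, 0.152]], [0.5, [1.3, 0.16, 0], [0, 0, 0.204]], [0.5, [1.63, 0.24, 0], [0, 0, 0.257]], [0.5, [1.95, 0.33, 0], [0, 0, 0.309]], [0.5, [2.27, 0.44, 0], [0, 0, 0.362]], [0.5, [2.59, 0.57, 0], [0, 0, 0.414]], [0.5, [2.9, 0.72, 0], [0, 0, 0.466]], [0.5, [3.2, 0.88, 0], [0, 0, 0.519]], [0.5, [3.49, 1.06, 0], [0, 0, 0.571]], [0.5, [3.77, 1.25, 0], [0, 0, 0.623]]]'

```text
t: 6.08
position: [559.6, 43.4, 122.5]
eef_rot: [3.076, -0.638, 0.0]
ft_force: [-1.9, 0.5, 0.6]
width: 42.8
```

```bash
cat >> h.py <<'E'
def stat():
    info(); s=state(); p=s['position'][:2]-A; print('phi',np.degrees(np.arctan2(p[1],p[0])).round(1),'r',np.hypot(*p).round(1))
E
python3 - <<'E'
from h import *
stat(); arc(66.6-3*np.arange(1,13))
E
```

```text
t 6.08 pos [559.6  43.4 122.5] yaw -23.4 zt [-0.    -0.001 -1.   ] q [-0.7   0.46  0.71  1.88 -0.37  0.94 -0.22] F [-1.9  0.5  0.6] w 42.8
phi 67.0 r 65.6
63.599999999999994 [0.38, 0.07, 0.05] [0.001, -0.0, 0.052]
60.599999999999994 [0.72, 0.09, 0.05] [0.001, -0.0, 0.104]
57.599999999999994 [1.06, 0.14, 0.05] [0.001, -0.0, 0.156]
54.599999999999994 [1.4, 0.2, 0.05] [0.001, -0.0, 0.209]
51.599999999999994 [1.73, 0.28, 0.05] [0.001, -0.0, 0.261]
48.599999999999994 [2.05, 0.37, 0.05] [0.001, -0.0, 0.313]
45.599999999999994 [2.37, 0.49, 0.05] [0.0, -0.0, 0.366]
42.599999999999994 [2.69, 0.62, 0.06] [0.0, -0.0, 0.418]
39.599999999999994 [3.0, 0.76, 0.06] [0.0, -0.0, 0.471]
36.599999999999994 [3.29, 0.93, 0.06] [0.0, -0.0, 0.523]
33.599999999999994 [3.58, 1.1, 0.06] [0.0, -0.0, 0.575]
30.599999999999994 [3.87, 1.3, 0.06] [0.0, -0.0, 0.628]
```

Emit:
move_arm --motion '[[0.5, [0.32, 0.03, 0], [0, 0, 0.05]], [0.5, [0.66, 0.06, 0], [0, 0, 0.104]], [0.5, [1.0, 0.11, 0], [0, 0, 0.156]], [0.5, [1.35, 0.17, 0], [0, 0, 0.209]], [0.5, [1.7, 0.25, 0], [0, 0, 0.261]], [0.5, [2.03, 0.35, 0], [0, 0, 0.313]], [0.5, [2.35, 0.47, 0], [0, 0, 0.366]], [0.5, [2.67, 0.6, 0], [0, 0, 0.418]], [0.5, [2.98, 0.75, 0], [0, 0, 0.471]], [0.5, [3.28, 0.92, 0], [0, 0, 0.523]], [0.5, [3.57, 1.1, 0], [0, 0, 0.575]], [0.5, [3.86, 1.3, 0], [0, 0, 0.628]]]'

```text
t: 7.58
position: [590.1, 17.2, 122.5]
eef_rot: [-2.728, 1.557, 0.0]
ft_force: [-1.3, 1.8, 1.0]
width: 42.6
```

```bash
python3 - <<'E'
from h import *
s=snapshot('wrist'); save('wrist4',s)
stat(); arc(30.6-3*np.arange(1,13))
E
```

```text
t 7.62 pos [590.3  16.6 122.5] yaw -59.6 zt [ 0.  0. -1.] q [-0.72  0.56  0.86  1.81 -0.5   1.   -0.69] F [0.6 0.8 0.5] w 42.7
phi 30.8 r 65.6
27.6 [0.36, 0.07, 0.05] [-0.0, -0.0, 0.049]
24.6 [0.7, 0.09, 0.05] [-0.0, -0.0, 0.101]
21.6 [1.04, 0.14, 0.05] [-0.0, -0.0, 0.153]
18.6 [1.38, 0.2, 0.05] [-0.0, -0.0, 0.206]
15.600000000000001 [1.71, 0.27, 0.05] [-0.0, -0.0, 0.258]
12.600000000000001 [2.03, 0.37, 0.05] [-0.0, -0.0, 0.31]
9.600000000000001 [2.36, 0.48, 0.05] [-0.0, -0.0, 0.363]
6.600000000000001 [2.67, 0.61, 0.05] [-0.0, -0.0, 0.415]
3.6000000000000014 [2.98, 0.76, 0.05] [-0.0, -0.0, 0.468]
0.6000000000000014 [3.28, 0.92, 0.05] [-0.0, -0.0, 0.52]
-2.3999999999999986 [3.57, 1.1, 0.05] [-0.0, -0.0, 0.572]
-5.399999999999999 [3.85, 1.29, 0.05] [-0.0, -0.0, 0.625]
```

View pics/wrist4.png

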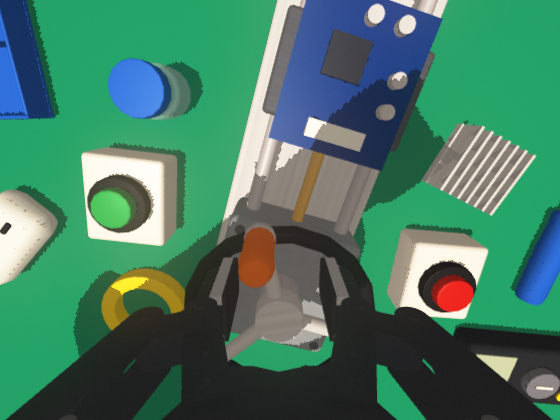

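Emit:
move_arm --motion '[[0.5, [0.32, 0.03, 0], [0, 0, 0.05]], [0.5, [0.66, 0.06, 0], [0, 0, 0.104]], [0.5, [1.0, 0.11, 0], [0, 0, 0.156]], [0.5, [1.35, 0.17, 0], [0, 0, 0.209]], [0.5, [1.7, 0.25, 0], [0, 0, 0.261]], [0.5, [2.03, 0.35, 0], [0, 0, 0.313]], [0.5, [2.35, 0.47, 0], [0, 0, 0.366]], [0.5, [2.67, 0.6, 0], [0, 0, 0.418]], [0.5, [2.98, 0.75, 0], [0, 0, 0.471]], [0.5, [3.28, 0.92, 0], [0, 0, 0.523]], [0.5, [3.57, 1.1, 0], [0, 0, 0.575]], [0.5, [3.86, 1.3, 0], [0, 0, 0.628]]]'

```text
t: 9.12
position: [598.7, -23.5, 122.6]
eef_rot: [-2.106, 2.33, -0.001]
ft_force: [-0.9, 2.0, 0.1]
width: 42.9
```

```bash
python3 - <<'E'
from h import *
stat(); arc([-41.4])
E
```

```text
t 9.12 pos [598.7 -23.5 122.6] yaw -95.8 zt [ 0.001  0.    -1.   ] q [-0.73  0.64  1.02  1.79 -0.62  1.06 -1.15] F [-0.9  2.   0.1] w 42.9
phi -5.7 r 65.0
-41.4 [3.79, 1.22, 0.06] [-0.001, 0.0, 0.622]
```

Emit:
move_arm --motion '[[0.5, [0.32, 0.02, 0], [0, 0, 0.05]], [0.5, [0.66, 0.05, 0], [0, 0, 0.104]], [0.5, [1.0, 0.09, 0], [0, 0, 0.156]], [0.5, [1.33, 0.15, 0], [0, 0, 0.209]], [0.5, [1.66, 0.23, 0], [0, 0, 0.261]], [0.5, [1.98, 0.32, 0], [0, 0, 0.313]], [0.5, [2.3, 0.43, 0], [0, 0, 0.366]], [0.5, [2.61, 0.56, 0], [0, 0, 0.418]], [0.5, [2.92, 0.7, 0], [0, 0, 0.471]], [0.5, [3.22, 0.86, 0], [0, 0, 0.523]], [0.5, [3.51, 1.04, 0], [0, 0, 0.575]], [0.5, [3.79, 1.22, 0], [0, 0, 0.622]]]'

```text
t: 10.62
position: [582.9, -60.2, 122.6]
eef_rot: [-1.288, 2.865, -0.001]
ft_force: [1.1, 0.8, -0.1]
width: 42.6
```

```bash
python3 - <<'E'
from h import *
s=snapshot('wrist'); save('wrist5',s); stat()
E
```

```text
t 10.68 pos [582.5 -60.7 122.6] yaw -131.7 zt [ 0.001 -0.001 -1.   ] q [-0.75  0.71  1.18  1.83 -0.74  1.12 -1.6 ] F [0.5 0.3 0.1] w 42.7
phi -42.1 r 65.3
```

View pics/wrist5.png

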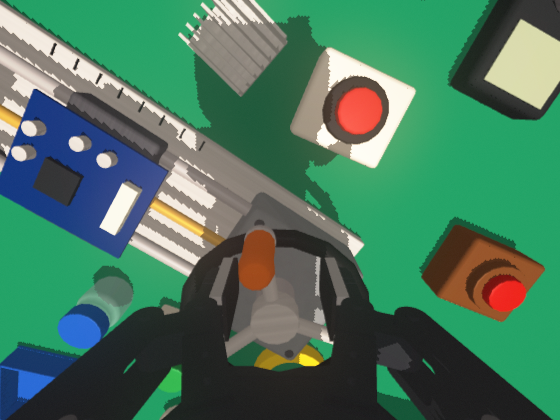

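The handle is on the far side now, at polar angle about -32°, and it still touches only the trailing pad. I'll back off, lift, turn the tool back half a turn and straddle the handle again.

Emit:
move_arm --motion '[[0.5, [-0.5, 0.0, 0], [0, 0, 0]], [0.5, [-1.1, 0.1, 0], [0, 0, 0]], [0.5, [-1.1, 0.1, -1], [0, 0, 0]], [0.5, [-1.1, 0.1, -3], [0, 0, 0]], [0.5, [-1.1, 0.1, -5.5], [0, 0, 0]], [0.5, [-1.1, 0.1, -7.5], [0, 0, 0]], [0.5, [-1.1, 0.1, -8], [0, 0, -0.17]], [0.5, [-1.1, 0.1, -8], [0, 0, -0.34]], [0.5, [-1.1, 0.1, -8], [0, 0, -0.51]], [0.5, [-1.1, 0.1, -8], [0, 0, -0.68]], [0.5, [-1.1, 0.1, -8], [0, 0, -0.85]], [0.5, [-1.1, 0.1, -8], [0, 0, -1.02]]]'

```text
t: 12.18
position: [589.1, -52.2, 203.7]
eef_rot: [-2.525, 1.868, -0.002]
ft_force: [-0.3, 0.3, 0.4]
width: 42.7
```

```bash
python3 - <<'E'
from h import *
s=snapshot('top');  overlay(s,'ot6',(180,130,380,290),4,[])
s=snapshot('wrist'); save('wrist6',s);
hsv=cv2.cvtColor(s['color'],cv2.COLOR_RGB2HSV); m=cv2.inRange(hsv,(5,150,60),(15,255,255)); vs,us=np.where(m>0)
P=np.array([w(s,u,v) for u,v in zip(us,vs)]); k=(np.hypot(P[:,0]-534,P[:,1]+17)<85)&(P[:,2]>152)&(P[:,2]<162); print(k.sum(),P[k].mean(0),np.median(P[k],0)); h=np.median(P[k],0)[:2]-A; print('handle phi',np.degrees(np.arctan2(h[1],h[0])),np.hypot(*h))
stat()
E
```

```text
359 [591.22638954 -50.76211781 154.03666109] [591.07648085 -50.7967242  154.13222985]
handle phi -30.63106839024804 66.33206790968903
t 12.28 pos [589.2 -52.3 203.8] yaw -73.2 zt [ 0.002  0.    -1.   ] q [-0.69  0.5   1.    1.73 -0.45  1.17 -0.84] F [ 0.2 -0.2  0.3] w 42.9
phi -32.6 r 65.5
```

View pics/wrist6.png

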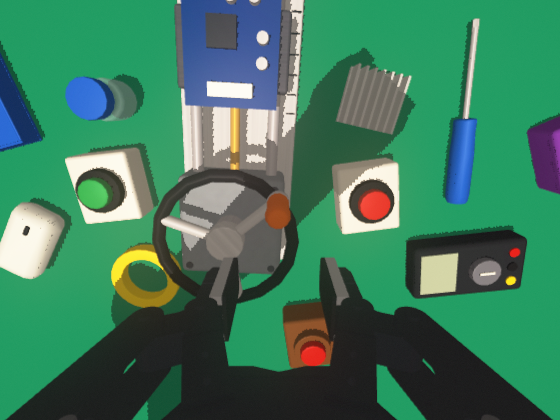

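The wrist view confirms the handle at (278,210), free of the fingers, at a polar angle of about -31.5°. I'll continue the turn-back.

Emit:
move_arm --motion '[[0.5, [0, 0, 0], [0, 0, -0.18]], [0.5, [0, 0, 0], [0, 0, -0.36]], [0.5, [0, 0, 0], [0, 0, -0.54]], [0.5, [0, 0, 0], [0, 0, -0.72]], [0.5, [0, 0, 0], [0, 0, -0.9]], [0.5, [0, 0, 0], [0, 0, -1.08]], [0.5, [0, 0, 0], [0, 0, -1.26]], [0.5, [0, 0, 0], [0, 0, -1.44]], [0.5, [0, 0, 0], [0, 0, -1.62]], [0.5, [0, 0, 0], [0, 0, -1.8]], [0.5, [0, 0, 0], [0, 0, -1.98]], [0.5, [0, 0, 0], [0, 0, -2.16]]]'

```text
t: 13.78
position: [589.1, -52.8, 204.2]
eef_rot: [2.84, 1.342, 0.002]
ft_force: [0.0, 0.6, -0.8]
width: 42.4
```

```bash
python3 - <<'E'
from h import *
stat(); print(rel([589.8,-51,122],58.5))
E
```

```text
t 13.78 pos [589.1 -52.8 204.2] yaw 50.6 zt [ 0.002 -0.    -1.   ] q [-0.35  0.37  0.48  1.71 -0.19  1.11  1.06] F [ 0.   0.6 -0.8] w 42.4
phi -33.0 r 65.7
(array([ 0.17, -0.07,  8.22]), array([ 0.002, -0.001, -0.138]))
```

Emit:
move_arm --motion '[[0.5, [0.1, -0.05, 0], [0, 0, -0.07]], [0.5, [0.15, -0.05, 0.5], [0, 0, -0.13]], [0.5, [0.15, -0.05, 2], [0, 0, -0.13]], [0.5, [0.15, -0.05, 3.5], [0, 0, -0.13]], [0.5, [0.15, -0.05, 5], [0, 0, -0.13]], [0.5, [0.15, -0.05, 6.5], [0, 0, -0.13]], [0.5, [0.15, -0.05, 7.6], [0, 0, -0.13]], [0.5, [0.15, -0.05, 8.2], [0, 0, -0.13]], [0.5, [0.15, -0.05, 8.2], [0, 0, -0.13]]]'

```text
t: 14.9
position: [589.6, -51.3, 121.8]
eef_rot: [2.747, 1.523, 0.001]
ft_force: [0.3, -0.2, 0.4]
width: 42.5
```

```bash
python3 - <<'E'
from h import *
s=snapshot('wrist'); save('wrist7',s); stat(); arc(-32-3*np.arange(1,13),flip=1)
E
```

```text
t 14.95 pos [589.9 -51.4 122.3] yaw 58.0 zt [ 0.002 -0.    -1.   ] q [-0.31  0.45  0.42  1.79 -0.22  0.94  1.22] F [ 0.8 -0.2 -0.2] w 43.0
phi -31.6 r 65.7
-35 [-0.39, -0.08, 0.03] [0.002, -0.001, 0.053]
-38 [-0.73, -0.1, 0.03] [0.002, -0.001, 0.105]
-41 [-1.07, -0.15, 0.03] [0.002, -0.001, 0.157]
-44 [-1.4, -0.21, 0.03] [0.002, -0.001, 0.21]
-47 [-1.73, -0.29, 0.03] [0.002, -0.001, 0.262]
-50 [-2.06, -0.39, 0.03] [0.002, -0.001, 0.315]
-53 [-2.38, -0.5, 0.03] [0.002, -0.001, 0.367]
-56 [-2.69, -0.63, 0.03] [0.002, -0.001, 0.419]
-59 [-3.0, -0.78, 0.03] [0.002, -0.001, 0.472]
-62 [-3.3, -0.94, 0.03] [0.002, -0.001, 0.524]
-65 [-3.59, -1.12, 0.03] [0.001, -0.001, 0.576]
-68 [-3.87, -1.31, 0.03] [0.001, -0.001, 0.629]
```

View pics/wrist7.png

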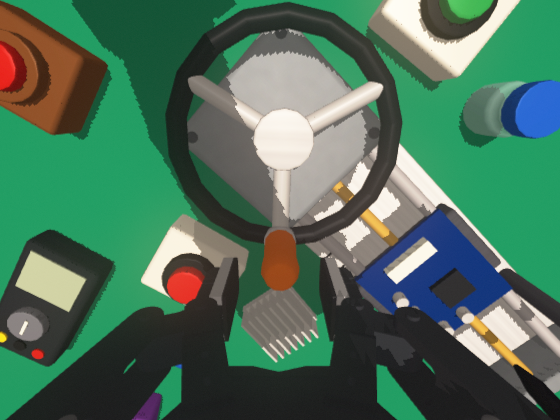

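The handle at (280,258) is centred in the fork. Second stroke now, pushing towards tool -x.

Emit:
move_arm --motion '[[0.5, [-0.35, -0.06, 0], [0, 0, 0.053]], [0.5, [-0.65, -0.09, 0], [0, 0, 0.1]], [0.5, [-0.9, -0.12, 0], [0, 0, 0.14]], [0.5, [-1.15, -0.16, 0], [0, 0, 0.17]], [0.5, [-1.4, -0.21, 0], [0, 0, 0.21]], [0.5, [-1.73, -0.29, 0], [0, 0, 0.262]], [0.5, [-2.06, -0.39, 0], [0, 0, 0.315]], [0.5, [-2.38, -0.5, 0], [0, 0, 0.367]], [0.5, [-2.69, -0.63, 0], [0, 0, 0.419]], [0.5, [-3.0, -0.78, 0], [0, 0, 0.472]], [0.5, [-3.3, -0.94, 0], [0, 0, 0.524]], [0.5, [-3.59, -1.12, 0], [0, 0, 0.576]]]'

```text
t: 16.45
position: [561.9, -75.6, 122.4]
eef_rot: [3.067, 0.677, 0.005]
ft_force: [2.1, 1.7, 0.3]
width: 42.6
```

```bash
python3 - <<'E'
from h import *
stat(); arc(-65-3*np.array([1,6,12]),flip=1)
E
```

```text
t 16.45 pos [561.9 -75.6 122.4] yaw 24.9 zt [ 0.003  0.    -1.   ] q [-0.38  0.44  0.57  1.86 -0.29  0.93  0.76] F [2.1 1.7 0.3] w 42.6
phi -64.6 r 64.9
-68 [-0.39, -0.0, 0.04] [0.001, -0.003, 0.05]
-83 [-2.06, -0.31, 0.04] [0.001, -0.003, 0.312]
-101 [-3.87, -1.23, 0.03] [0.0, -0.003, 0.626]
```

Emit:
move_arm --motion '[[0.5, [-0.32, -0.01, 0], [0, 0, 0.05]], [0.5, [-0.66, -0.04, 0], [0, 0, 0.104]], [0.5, [-1.0, -0.08, 0], [0, 0, 0.156]], [0.5, [-1.35, -0.14, 0], [0, 0, 0.209]], [0.5, [-1.7, -0.22, 0], [0, 0, 0.261]], [0.5, [-2.04, -0.31, 0], [0, 0, 0.313]], [0.5, [-2.36, -0.42, 0], [0, 0, 0.366]], [0.5, [-2.68, -0.55, 0], [0, 0, 0.418]], [0.5, [-3.0, -0.7, 0], [0, 0, 0.471]], [0.5, [-3.3, -0.86, 0], [0, 0, 0.523]], [0.5, [-3.59, -1.04, 0], [0, 0, 0.575]], [0.5, [-3.87, -1.23, 0], [0, 0, 0.626]]]'

```text
t: 17.95
position: [522.1, -81.0, 122.6]
eef_rot: [-3.127, 0.305, -0.007]
ft_force: [1.9, -0.3, -0.3]
width: 42.4
```

```bash
python3 - <<'E'
from h import *
stat(); arc(-101-3*np.array([1,6,12]),flip=1)
E
```

```text
t 17.95 pos [522.1 -81.  122.6] yaw -11.2 zt [ 0.004 -0.    -1.   ] q [-0.52  0.4   0.75  1.96 -0.35  0.9   0.21] F [ 1.9 -0.3 -0.3] w 42.4
phi -100.5 r 65.0
-104 [-0.4, -0.01, 0.06] [-0.001, -0.004, 0.05]
-119 [-2.06, -0.32, 0.05] [-0.001, -0.004, 0.311]
-137 [-3.88, -1.24, 0.04] [-0.002, -0.004, 0.626]
```

Emit:
move_arm --motion '[[0.5, [-0.32, -0.01, 0], [0, 0, 0.05]], [0.5, [-0.66, -0.04, 0], [0, 0, 0.104]], [0.5, [-1.0, -0.08, 0], [0, 0, 0.156]], [0.5, [-1.35, -0.14, 0], [0, 0, 0.209]], [0.5, [-1.7, -0.22, 0], [0, 0, 0.261]], [0.5, [-2.04, -0.31, 0], [0, 0, 0.313]], [0.5, [-2.36, -0.42, 0], [0, 0, 0.366]], [0.5, [-2.68, -0.55, 0], [0, 0, 0.418]], [0.5, [-3.0, -0.7, 0], [0, 0, 0.471]], [0.5, [-3.3, -0.86, 0], [0, 0, 0.523]], [0.5, [-3.59, -1.04, 0], [0, 0, 0.575]], [0.5, [-3.87, -1.23, 0], [0, 0, 0.626]]]'

```text
t: 19.45
position: [487.1, -61.9, 122.8]
eef_rot: [-2.877, 1.257, -0.009]
ft_force: [2.0, -2.1, 0.0]
width: 42.5
```

```bash
python3 - <<'E'
from h import *
stat(); arc(-137-3*np.array([1,6,12]),flip=1)
E
```

```text
t 19.45 pos [487.1 -61.9 122.8] yaw -47.2 zt [ 0.006 -0.001 -1.   ] q [-0.72  0.38  0.94  2.05 -0.4   0.89 -0.37] F [ 2.  -2.1  0. ] w 42.5
phi -136.3 r 64.9
-140 [-0.42, -0.0, 0.08] [-0.004, -0.005, 0.049]
-155 [-2.09, -0.3, 0.07] [-0.005, -0.004, 0.311]
-173 [-3.91, -1.22, 0.06] [-0.005, -0.003, 0.625]
```

```bash
cat >> h.py <<'E'
def hp(phs,Ls,d=11.0,z=122.5):
    s=state()
    for ph,L in zip(phs,Ls):
        a=np.radians(ph); b=np.radians(ph-90+L); P=[A[0]+65*np.cos(a)+d*np.cos(b),A[1]+65*np.sin(a)+d*np.sin(b),z]
        dd,rv=rel(P,ph+90+L,s); print(round(ph,1),dd.tolist(),rv.tolist())
E
python3 - <<'E'
from h import *
hp([-126.5],[-10.7]); hp(np.linspace(-126.5,-160,13)[1:],np.linspace(-10.7,0,13)[1:])
E
```

```text
-126.5 [0.0, -0.11, 0.03] [-0.004, -0.005, -0.0]
-129.3 [-0.31, -0.09, 0.03] [-0.004, -0.005, 0.033]
-132.1 [-0.62, -0.09, 0.02] [-0.004, -0.005, 0.066]
-134.9 [-0.94, -0.11, 0.02] [-0.004, -0.005, 0.099]
-137.7 [-1.25, -0.14, 0.02] [-0.004, -0.005, 0.133]
-140.5 [-1.56, -0.18, 0.02] [-0.004, -0.004, 0.166]
-143.2 [-1.87, -0.25, 0.02] [-0.004, -0.004, 0.199]
-146.0 [-2.18, -0.32, 0.02] [-0.004, -0.004, 0.232]
-148.8 [-2.48, -0.41, 0.02] [-0.004, -0.004, 0.265]
-151.6 [-2.78, -0.52, 0.02] [-0.004, -0.004, 0.298]
-154.4 [-3.07, -0.64, 0.02] [-0.005, -0.004, 0.332]
-157.2 [-3.36, -0.78, 0.01] [-0.005, -0.004, 0.365]
-160.0 [-3.64, -0.93, 0.01] [-0.005, -0.004, 0.398]
```

Emit:
move_arm --motion '[[0.5, [-0.31, -0.08, 0], [0, 0, 0.033]], [0.5, [-0.62, -0.08, 0], [0, 0, 0.066]], [0.5, [-0.94, -0.1, 0], [0, 0, 0.099]], [0.5, [-1.25, -0.14, 0], [0, 0, 0.133]], [0.5, [-1.56, -0.18, 0], [0, 0, 0.166]], [0.5, [-1.87, -0.25, 0], [0, 0, 0.199]], [0.5, [-2.18, -0.32, 0], [0, 0, 0.232]], [0.5, [-2.48, -0.41, 0], [0, 0, 0.265]], [0.5, [-2.78, -0.52, 0], [0, 0, 0.298]], [0.5, [-3.07, -0.64, 0], [0, 0, 0.332]], [0.5, [-3.36, -0.78, 0], [0, 0, 0.365]], [0.5, [-3.64, -0.93, 0], [0, 0, 0.398]]]'

```text
t: 20.95
position: [469.1, -28.7, 122.6]
eef_rot: [-2.569, 1.803, -0.009]
ft_force: [0.4, -1.7, 2.5]
width: 42.9
```

```bash
python3 - <<'E'
from h import *
s=snapshot('wrist'); save('wrist8',s); stat(); hp([-160],[0]);hp(np.linspace(-160,-193,13)[1:],np.linspace(0,10,13)[1:])
E
```

```text
t 21.0 pos [468.9 -28.2 122.5] yaw -70.2 zt [ 0.006 -0.001 -1.   ] q [-0.9   0.39  1.08  2.1  -0.45  0.89 -0.78] F [ 0.5 -1.4  2.4] w 42.6
phi -170.2 r 66.0
-160 [0.07, 0.0, 0.0] [-0.005, -0.003, -0.003]
-162.8 [-0.24, -0.04, -0.0] [-0.005, -0.002, 0.03]
-165.5 [-0.55, -0.1, -0.0] [-0.005, -0.002, 0.064]
-168.2 [-0.85, -0.17, -0.0] [-0.005, -0.002, 0.097]
-171.0 [-1.16, -0.26, -0.0] [-0.005, -0.002, 0.13]
-173.8 [-1.46, -0.36, -0.0] [-0.005, -0.002, 0.164]
-176.5 [-1.75, -0.48, -0.0] [-0.005, -0.002, 0.197]
-179.2 [-2.04, -0.61, -0.0] [-0.005, -0.002, 0.231]
-182.0 [-2.33, -0.75, -0.0] [-0.005, -0.002, 0.264]
-184.8 [-2.6, -0.91, -0.0] [-0.005, -0.002, 0.298]
-187.5 [-2.87, -1.08, -0.0] [-0.005, -0.002, 0.331]
-190.2 [-3.13, -1.27, -0.0] [-0.005, -0.002, 0.365]
-193.0 [-3.38, -1.46, -0.0] [-0.005, -0.002, 0.398]
```

View pics/wrist8.png

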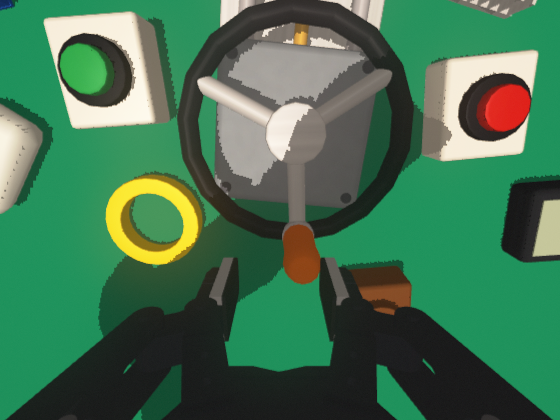

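Emit:
move_arm --motion '[[0.5, [-0.3, -0.05, 0], [0, 0, 0.03]], [0.5, [-0.6, -0.1, 0], [0, 0, 0.064]], [0.5, [-0.9, -0.17, 0], [0, 0, 0.097]], [0.5, [-1.18, -0.26, 0], [0, 0, 0.13]], [0.5, [-1.47, -0.36, 0], [0, 0, 0.164]], [0.5, [-1.76, -0.48, 0], [0, 0, 0.197]], [0.5, [-2.05, -0.61, 0], [0, 0, 0.231]], [0.5, [-2.33, -0.75, 0], [0, 0, 0.264]], [0.5, [-2.6, -0.91, 0], [0, 0, 0.298]], [0.5, [-2.87, -1.08, 0], [0, 0, 0.331]], [0.5, [-3.13, -1.27, 0], [0, 0, 0.365]], [0.5, [-3.38, -1.46, 0], [0, 0, 0.398]]]'

```text
t: 22.5
position: [471.2, 8.8, 122.4]
eef_rot: [-2.158, 2.279, -0.007]
ft_force: [0.5, -1.2, 2.3]
width: 42.8
```

```bash
python3 - <<'E'
from h import *
s=snapshot('wrist'); save('wrist9',s); stat(); hp([-193],[10]);hp(np.linspace(-193,-217,11)[1:],np.linspace(10,18,11)[1:])
d=s
hsv=cv2.cvtColor(s['color'],cv2.COLOR_RGB2HSV); m=cv2.inRange(hsv,(5,150,60),(15,255,255)); vs,us=np.where(m>0)
P=np.array([w(s,u,v) for u,v in zip(us,vs)]); k=(np.hypot(P[:,0]-534,P[:,1]+17)<85)&(P[:,2]>113)&(P[:,2]<162)
h=np.median(P[k],0)[:2]-A; print('handle phi',np.degrees(np.arctan2(h[1],h[0])),np.hypot(*h))
E
```

```text
t 22.55 pos [471.3   9.2 122.4] yaw -93.2 zt [ 0.005 -0.001 -1.   ] q [-1.04  0.46  1.2   2.1  -0.54  0.93 -1.16] F [-0.4 -1.   2. ] w 42.9
phi 157.3 r 68.0
-193 [0.06, 0.0, -0.01] [-0.005, -0.0, -0.003]
-195.4 [-0.2, -0.08, -0.01] [-0.005, -0.0, 0.025]
-197.8 [-0.47, -0.17, -0.01] [-0.005, -0.0, 0.053]
-200.2 [-0.73, -0.28, -0.01] [-0.005, -0.0, 0.081]
-202.6 [-0.98, -0.39, -0.01] [-0.005, -0.0, 0.109]
-205.0 [-1.23, -0.52, -0.01] [-0.005, 0.0, 0.137]
-207.4 [-1.48, -0.66, -0.01] [-0.005, 0.0, 0.164]
-209.8 [-1.72, -0.8, -0.01] [-0.005, 0.0, 0.192]
-212.2 [-1.95, -0.96, -0.01] [-0.005, 0.0, 0.22]
-214.6 [-2.18, -1.13, -0.01] [-0.005, 0.0, 0.248]
-217.0 [-2.4, -1.3, -0.01] [-0.005, 0.0, 0.276]
handle phi 165.92162302820384 57.330335076469254
```

View pics/wrist9.png

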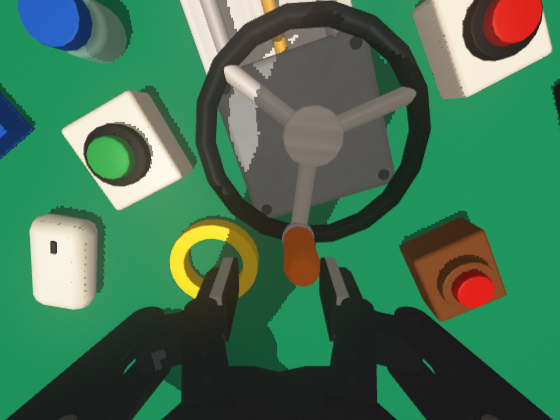

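Emit:
move_arm --motion '[[0.5, [-0.25, -0.08, 0], [0, 0, 0.025]], [0.5, [-0.5, -0.17, 0], [0, 0, 0.053]], [0.5, [-0.75, -0.28, 0], [0, 0, 0.081]], [0.5, [-1.0, -0.39, 0], [0, 0, 0.109]], [0.5, [-1.24, -0.52, 0], [0, 0, 0.137]], [0.5, [-1.48, -0.66, 0], [0, 0, 0.164]], [0.5, [-1.72, -0.8, 0], [0, 0, 0.192]], [0.5, [-1.95, -0.96, 0], [0, 0, 0.22]], [0.5, [-2.18, -1.13, 0], [0, 0, 0.248]], [0.5, [-2.4, -1.3, 0], [0, 0, 0.276]], [0.5, [-2.4, -1.3, 0], [0, 0, 0.276]]]'

```text
t: 23.92
position: [485.8, 32.9, 122.3]
eef_rot: [-1.822, 2.554, -0.006]
ft_force: [-0.6, -0.3, 0.5]
width: 43.1
```

```bash
python3 - <<'E'
from h import *
s=snapshot('top'); overlay(s,'ot10',(180,180,360,290),4.4,[(487,28.5,157,10,(255,0,255))])
s=snapshot('side'); overlay(s,'os10',(180,140,380,290),4,[(487,28.5,157,10,(255,0,255))])
stat(); hp([-217],[18]);hp(np.linspace(-217,-225,5)[1:],np.linspace(18,22,5)[1:])
E
```

```text
t 24.02 pos [485.7  32.9 122.4] yaw -109.0 zt [ 0.005 -0.    -1.   ] q [-1.09  0.54  1.25  2.07 -0.63  0.98 -1.4 ] F [-1.   0.3  0.3] w 42.6
phi 134.1 r 69.5
-217 [0.03, -0.01, -0.01] [-0.005, 0.001, 0.001]
-219.0 [-0.18, -0.11, -0.01] [-0.005, 0.002, 0.018]
-221.0 [-0.39, -0.21, -0.01] [-0.005, 0.002, 0.036]
-223.0 [-0.6, -0.31, -0.01] [-0.005, 0.002, 0.053]
-225.0 [-0.8, -0.43, -0.01] [-0.005, 0.002, 0.071]
```

View pics/ot10.png

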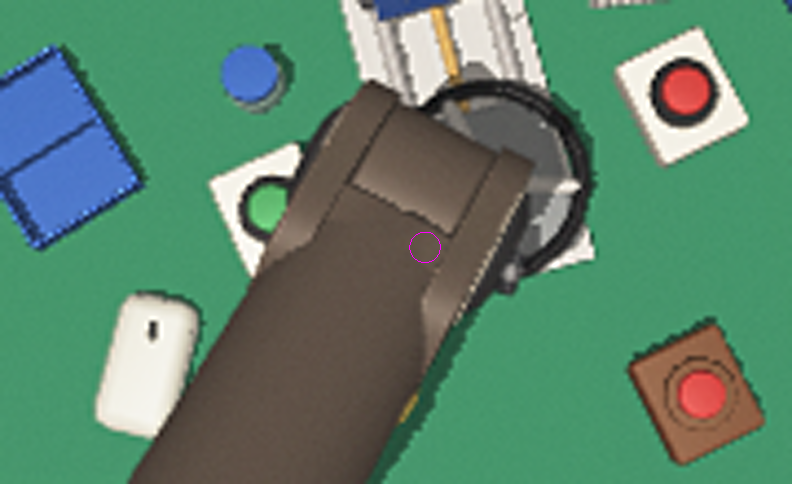

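View pics/os10.png

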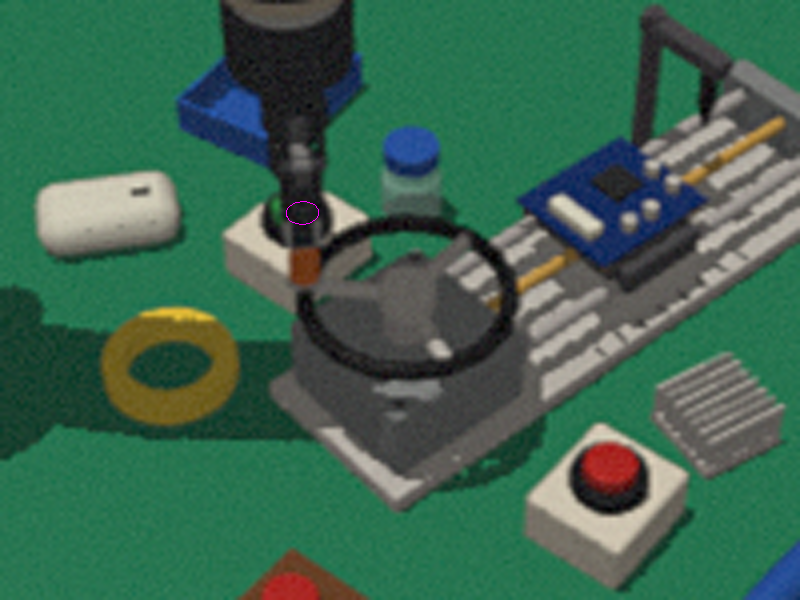

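The handle's lower end is at (305,265) in the side crop, against about (311,272) at the start, so it is a few mm short. I'll make a small final push, then back off and lift to compare.

Emit:
move_arm --motion '[[0.5, [-0.2, -0.1, 0], [0, 0, 0.018]], [0.5, [-0.4, -0.21, 0], [0, 0, 0.036]], [0.5, [-0.6, -0.31, 0], [0, 0, 0.053]], [0.5, [-0.6, -0.31, 0], [0, 0, 0.053]], [0.5, [0, -0.2, 0], [0, 0, 0.053]], [0.5, [0.5, -0.15, 0], [0, 0, 0.053]], [0.5, [0.5, -0.15, -1], [0, 0, 0.053]], [0.5, [0.5, -0.15, -4], [0, 0, 0.053]], [0.5, [0.5, -0.15, -8], [0, 0, 0.053]], [0.5, [-1, -5, -10], [0, 0, 0.053]], [0.5, [-3, -10, -10], [0, 0, 0.053]]]'

```text
t: 25.4
position: [591.8, 30.4, 225.8]
eef_rot: [-1.756, 2.595, -0.006]
ft_force: [0.4, 0.2, 1.4]
width: 42.9
```

```bash
python3 - <<'E'
from h import *
import pickle
d=pickle.load(open('d0.pkl','rb'))
for n in('side','top'):
    s=snapshot(n); overlay(s,'c11'+n,(180,140,380,290),4,[(487,28.5,157,10,(255,0,255))])
    for q in (d[n],s):
        hsv=cv2.cvtColor(q['color'],cv2.COLOR_RGB2HSV); m=cv2.inRange(hsv,(5,150,80),(15,255,255))[180:250,240:330]
        vs,us=np.where(m>0); print(n,len(us),us.mean()+240,vs.mean()+180, us.min()+240,us.max()+240,vs.min()+180,vs.max()+180)
stat()
E
```

```text
side 111 256.27027027027026 199.68468468468467 252 260 192 208
side 104 256.08653846153845 200.64423076923077 252 260 193 208
top 29 276.41379310344826 236.13793103448276 274 279 233 239
top 36 276.77777777777777 236.88888888888889 274 280 234 240
t 25.5 pos [593.7  29.1 223.6] yaw -111.9 zt [ 0.008 -0.002 -1.   ] q [-0.93  0.59  1.22  1.71 -0.58  1.26 -1.54] F [ 0.3  0.  -0.7] w 42.6
phi 37.7 r 75.4
```

View pics/c11side.png

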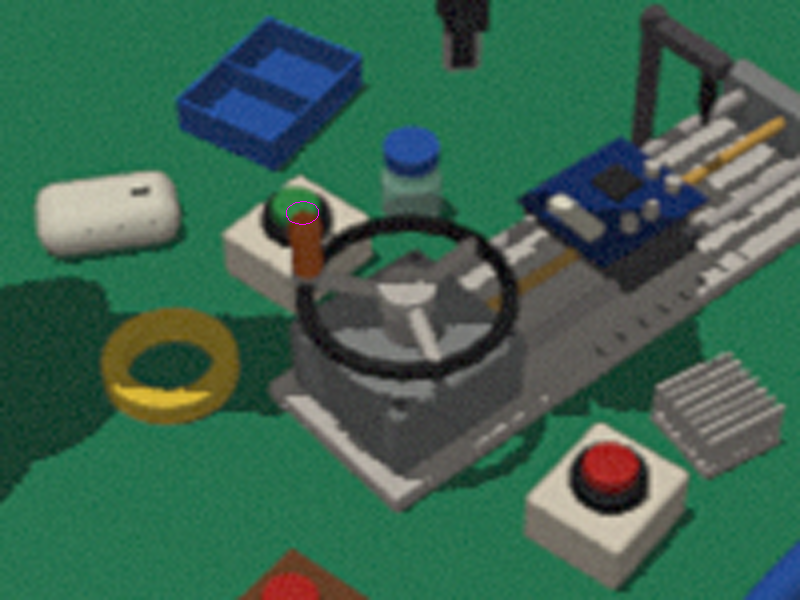

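View pics/c11top.png

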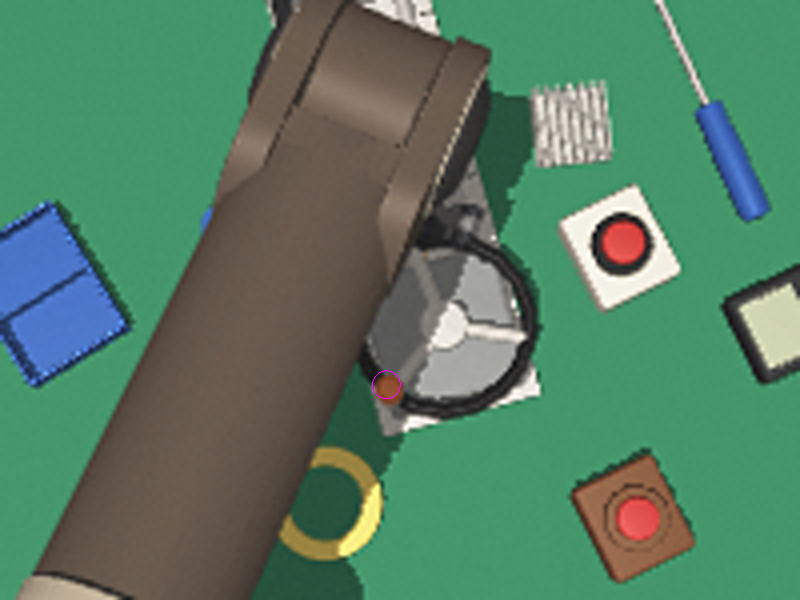

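The camera comparison puts the handle within about 2–3 mm of where it began, and the carriage has advanced. The other things look unmoved. Next is the green button: shut the fingers and turn to yaw 0.

```bash
python3 - <<'E'
from h import *
print(rel([527,134,200],0))
E
```

```text
(array([-7.24, 10.12,  2.28]), array([-0.007, -0.008, -1.953]))
```

Emit:
move_arm --motion '[[0, [-0.6, 0.8, 0], [0, 0, -0.17]], [0, [-1.2, 1.6, 0], [0, 0, -0.34]], [0, [-1.8, 2.5, 0], [0, 0, -0.51]], [0, [-2.4, 3.4, 0], [0, 0, -0.68]], [0, [-3.0, 4.2, 0], [0, 0, -0.85]], [0, [-3.6, 5.1, 0], [0, 0, -1.02]], [0, [-4.2, 5.9, 0], [0, 0, -1.19]], [0, [-4.8, 6.8, 0], [0, 0, -1.36]], [0, [-5.5, 7.7, 0], [0, 0, -1.53]], [0, [-6.2, 8.6, 0], [0, 0, -1.7]], [0, [-6.8, 9.5, 0], [0, 0, -1.87]], [0, [-7.2, 10.1, 0], [0, 0, -1.95]]]'

```text
t: 27.0
position: [526.3, 133.6, 223.3]
eef_rot: [3.14, 0.001, 0.013]
ft_force: [-0.2, -0.6, 0.3]
width: -0.3
```

```bash
python3 - <<'E'
from h import *
s=snapshot('wrist'); save('wrist12',s)
hsv=cv2.cvtColor(s['color'],cv2.COLOR_RGB2HSV); m=cv2.inRange(hsv,(50,140,60),(72,255,255))
vs,us=np.where(m>0); P=np.array([w(s,u,v) for u,v in zip(us,vs)]); k=(P[:,2]>50)&(P[:,2]<70)
Q=P[k]; print(k.sum(),np.median(Q,0),Q.min(0),Q.max(0),np.percentile(Q[:,2],[5,50,95]))
stat(); print(rel([527,134,80],0))
E
```

```text
492 [527.18008585 135.30649722  59.40689581] [509.2022304  121.79382791  57.10004271] [540.73624319 152.11158619  61.36371451] [58.21112407 59.40689581 60.55766673]
t 27.05 pos [525.9 134.4 223.2] yaw 0.2 zt [ 0.008 -0.002 -1.   ] q [-0.95  0.29  0.76  1.81 -0.22  1.11 -0.11] F [-0.8  0.9 -1.1] w -0.1
phi 93.0 r 151.7
(array([-1.000e-02,  2.000e-02,  1.432e+01]), array([ 0.002, -0.008,  0.004]))
```

View pics/wrist12.png

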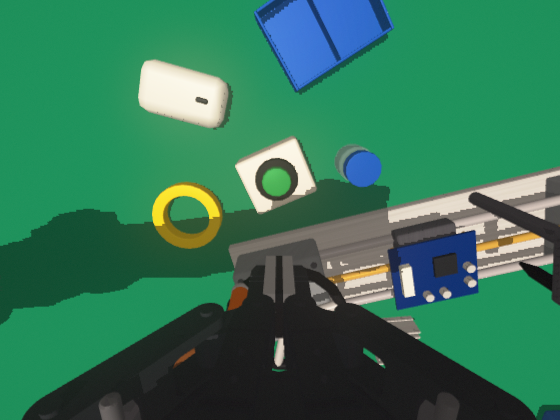

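The green button is at (276,180) in the wrist view, centre (526.5,135.5), top z about 60. The handle at (238,297) is clear of the gripper. I'll descend in steps.

Emit:
move_arm --motion '[[0, [0, -0.1, 2], [0, 0, 0]], [0, [0, -0.1, 4.5], [0, 0, 0]], [0, [0, -0.1, 7], [0, 0, 0]], [0, [0, -0.1, 9.5], [0, 0, 0]], [0, [0, -0.1, 11.5], [0, 0, 0]], [0, [0, -0.1, 13], [0, 0, 0]], [0, [0, -0.1, 14.3], [0, 0, 0]], [0, [0, -0.1, 15.2], [0, 0, 0]], [0, [0, -0.1, 15.2], [0, 0, 0]]]'

```text
t: 28.18
position: [526.9, 135.0, 70.9]
eef_rot: [3.14, 0.006, 0.012]
ft_force: [1.0, 0.5, 0.4]
width: -0.1
```

```bash
python3 - <<'E'
from h import *
s=snapshot('wrist'); save('wrist13',s)
s=snapshot('side'); overlay(s,'os13',(180,120,380,270),4,[])
stat()
E
```

```text
t 28.27 pos [527.5 135.2  71.6] yaw 0.2 zt [ 0.009 -0.001 -1.   ] q [-0.84  0.49  0.65  1.96 -0.4   0.81  0.04] F [ 0.4  0.2 -0. ] w 0.2
phi 92.4 r 152.3
```

View pics/os13.png

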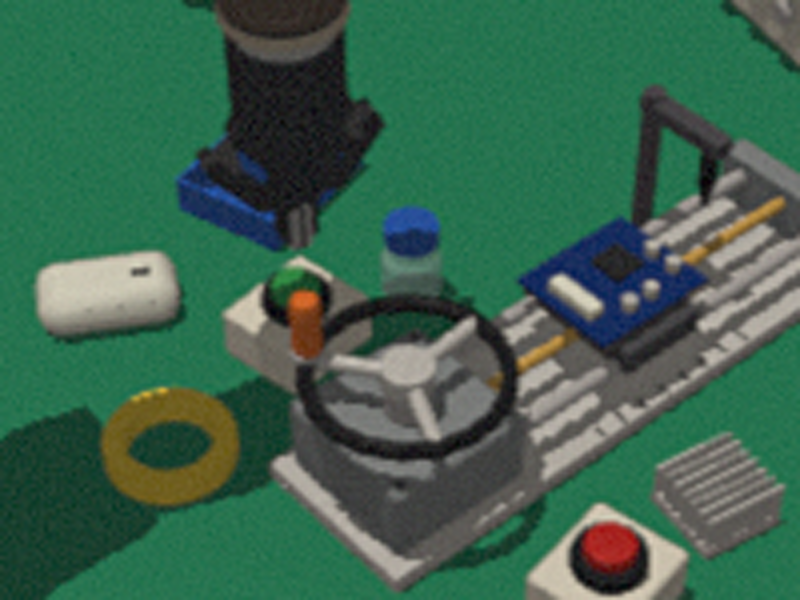

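View pics/wrist13.png

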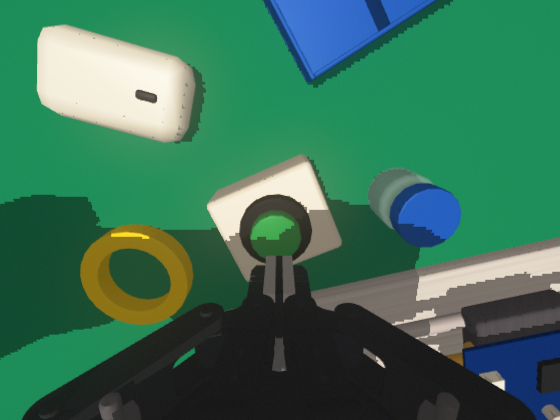

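```bash
python3 - <<'E'
from h import *
for n in('side','wrist'):
    s=snapshot(n); p=state()['position']
    print(n,pj(s,p), pj(s,[527,135,60]), ((pj(s,p)-[180,120])*4), ((pj(s,[527,135,60])-[180,120])*4))
    if n=='side':
        overlay(s,'os14',(220,130,300,210),8,[(p[0],p[1],p[2],3,(0,0,255)),(527,135,60,17,(255,255,0))])
    else: overlay(s,'ow14',(200,170,360,300),4,[(p[0],p[1],p[2],3,(0,0,255)),(527,135,60,17,(255,255,0))])
E
```

```text
side [[254.18694788 186.72635796]] [[254.18465813 189.96181766]] [[296.7477915  266.90543182]] [[296.73863253 279.84727066]]
wrist [[278.33173371 249.713922  ]] [[277.2713322  242.10502815]] [[393.32693485 518.85568801]] [[389.08532878 488.42011261]]
```

View pics/os14.png

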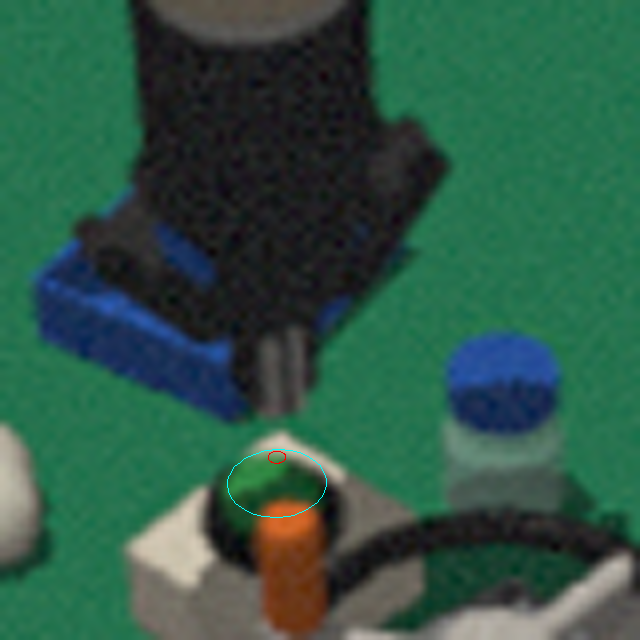

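View pics/ow14.png

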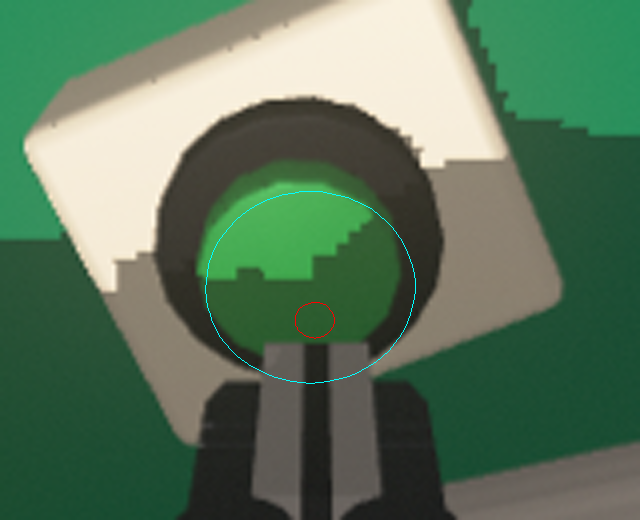

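```bash
python3 - <<'E'
from h import *
print(state()['position'])
s=snapshot('side')
for v in range(172,190): print(v,[w(s,u,v).round(0).tolist() for u in (253,255,257)])
s=snapshot('wrist')
for v in range(250,275,3): print(v,[w(s,u,v).round(0).tolist() for u in (272,279,286)])
E
```

```text
[527.59653848 135.29843489  71.78742751]
172 [[522.0, 123.0, 137.0], [528.0, 125.0, 133.0], [533.0, 123.0, 133.0]]
173 [[522.0, 124.0, 133.0], [528.0, 125.0, 130.0], [531.0, 120.0, 133.0]]
174 [[521.0, 123.0, 130.0], [528.0, 126.0, 126.0], [532.0, 121.0, 128.0]]
175 [[521.0, 122.0, 128.0], [526.0, 121.0, 127.0], [532.0, 121.0, 124.0]]
176 [[522.0, 127.0, 120.0], [525.0, 120.0, 124.0], [533.0, 124.0, 118.0]]
177 [[520.0, 122.0, 121.0], [526.0, 123.0, 118.0], [533.0, 124.0, 115.0]]
178 [[522.0, 127.0, 113.0], [527.0, 124.0, 113.0], [532.0, 124.0, 111.0]]
179 [[522.0, 128.0, 109.0], [525.0, 121.0, 113.0], [531.0, 122.0, 110.0]]
180 [[521.0, 123.0, 109.0], [525.0, 120.0, 110.0], [531.0, 122.0, 106.0]]
181 [[522.0, 126.0, 103.0], [527.0, 126.0, 100.0], [574.0, 228.0, -1.0]]
182 [[562.0, 228.0, -1.0], [567.0, 226.0, -1.0], [572.0, 223.0, -1.0]]
183 [[560.0, 223.0, 0.0], [565.0, 221.0, -0.0], [569.0, 214.0, 4.0]]
184 [[560.0, 224.0, -5.0], [547.0, 177.0, 40.0], [569.0, 215.0, -1.0]]
185 [[541.0, 176.0, 39.0], [546.0, 174.0, 38.0], [551.0, 171.0, 40.0]]
186 [[530.0, 150.0, 62.0], [535.0, 147
[... 205 characters left out ...]
1.0, 139.0, 59.0], [536.0, 136.0, 59.0]]
250 [[524.0, 129.0, 59.0], [528.0, 129.0, 59.0], [533.0, 129.0, 59.0]]
253 [[524.0, 127.0, 59.0], [528.0, 127.0, 60.0], [533.0, 127.0, 59.0]]
256 [[524.0, 147.0, 102.0], [528.0, 146.0, 100.0], [531.0, 146.0, 101.0]]
259 [[524.0, 146.0, 104.0], [528.0, 146.0, 105.0], [531.0, 147.0, 105.0]]
262 [[524.0, 146.0, 108.0], [528.0, 146.0, 107.0], [531.0, 146.0, 107.0]]
265 [[524.0, 146.0, 111.0], [528.0, 146.0, 111.0], [531.0, 147.0, 112.0]]
268 [[524.0, 146.0, 113.0], [527.0, 146.0, 114.0], [531.0, 147.0, 114.0]]
271 [[524.0, 147.0, 117.0], [527.0, 147.0, 117.0], [531.0, 146.0, 115.0]]
274 [[524.0, 146.0, 119.0], [527.0, 146.0, 119.0], [531.0, 146.0, 119.0]]
```

The side and wrist depth readings both put the shut finger ends at z ≈ 100, while the reported TCP is 72, so the real tips sit about 29 mm higher than reported. I'll descend slowly and let the force reading settle which is right.

Emit:
move_arm --motion '[[0, [0, 0, 0.3], [0, 0, 0]], [0, [0, 0, 0.6], [0, 0, 0]], [0, [0, 0, 0.9], [0, 0, 0]], [0, [0, 0, 1.1], [0, 0, 0]], [0, [0, 0, 1.3], [0, 0, 0]], [0, [0, 0, 1.4], [0, 0, 0]], [0, [0, 0, 1.4], [0, 0, 0]]]'

```text
t: 29.35
position: [527.6, 135.3, 57.6]
eef_rot: [3.14, 0.007, 0.014]
ft_force: [-0.8, -0.0, -0.5]
width: 0.2
```

```bash
python3 - <<'E'
from h import *
stat(); s=snapshot('side'); overlay(s,'os15',(220,130,300,210),8,[])
for v in range(178,192): print(v,[w(s,u,v).round(0).tolist() for u in (253,255,257)])
E
```

```text
t 29.35 pos [527.6 135.3  57.6] yaw 0.2 zt [ 0.009 -0.001 -1.   ] q [-0.82  0.51  0.64  1.97 -0.42  0.78  0.06] F [-0.8 -0.  -0.5] w 0.2
phi 92.4 r 152.4
178 [[522.0, 126.0, 114.0], [526.0, 122.0, 115.0], [531.0, 119.0, 116.0]]
179 [[522.0, 127.0, 110.0], [527.0, 126.0, 108.0], [532.0, 122.0, 109.0]]
180 [[521.0, 125.0, 108.0], [526.0, 123.0, 107.0], [532.0, 124.0, 103.0]]
181 [[522.0, 128.0, 101.0], [525.0, 122.0, 105.0], [532.0, 123.0, 102.0]]
182 [[520.0, 123.0, 102.0], [526.0, 123.0, 100.0], [531.0, 121.0, 100.0]]
183 [[520.0, 124.0, 97.0], [525.0, 122.0, 97.0], [531.0, 122.0, 95.0]]
184 [[521.0, 126.0, 92.0], [525.0, 123.0, 93.0], [531.0, 123.0, 91.0]]
185 [[522.0, 129.0, 86.0], [524.0, 120.0, 93.0], [549.0, 166.0, 44.0]]
186 [[529.0, 147.0, 64.0], [535.0, 148.0, 61.0], [549.0, 166.0, 40.0]]
187 [[529.0, 148.0, 59.0], [535.0, 147.0, 58.0], [537.0, 139.0, 63.0]]
188 [[525.0, 138.0, 66.0], [531.0, 139.0, 63.0], [537.0, 139.0, 60.0]]
189 [[523.0, 135.0, 65.0], [530.0, 137.0, 61.0], [536.0, 137.0, 58.0]]
190 [[524.0, 137.0, 59.0], [529.0, 133.0, 61.0], [533.0, 128.0, 63.0]]
191 [[520.0, 126.0, 66.0], [527.0, 129.0, 61.0], [531.0, 125.0, 63.0]]
```

View pics/os15.png

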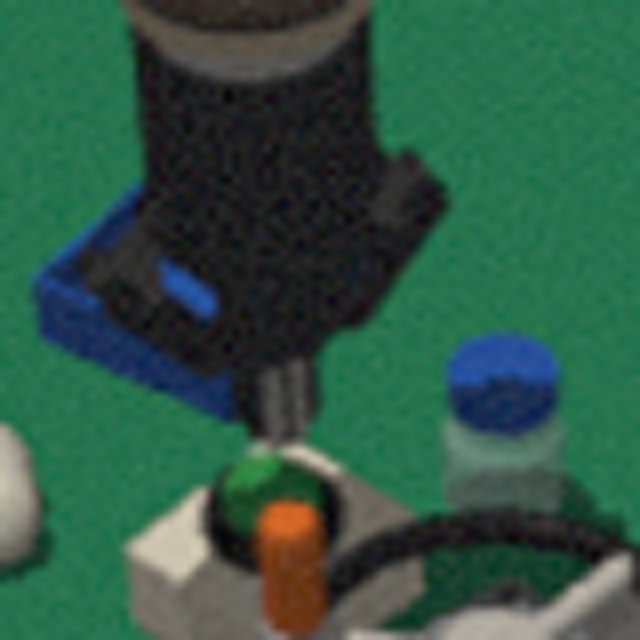

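There is no force at TCP z 57.6, so the cameras are right. Contact should come at about TCP 31.

Emit:
move_arm --motion '[[0, [0, 0, 0.4], [0, 0, 0]], [0, [0, 0, 0.8], [0, 0, 0]], [0, [0, 0, 1.2], [0, 0, 0]], [0, [0, 0, 1.5], [0, 0, 0]], [0, [0, 0, 1.8], [0, 0, 0]], [0, [0, 0, 2.0], [0, 0, 0]], [0, [0, 0, 2.1], [0, 0, 0]], [0, [0, 0, 2.1], [0, 0, 0]]]'

```text
t: 30.4
position: [527.8, 135.2, 36.7]
eef_rot: [3.14, 0.007, 0.014]
ft_force: [-0.2, -1.0, 0.4]
width: 0.0
```

```bash
python3 - <<'E'
from h import *
stat(); s=snapshot('side'); overlay(s,'os16',(220,130,300,210),8,[]); s=snapshot('wrist'); overlay(s,'ow16',(200,170,360,300),4,[])
for v in range(248,275,3): print(v,[w(s,u,v).round(0).tolist() for u in (272,279,286)])
E
```

```text
t 30.4 pos [527.8 135.2  36.7] yaw 0.2 zt [ 0.009 -0.001 -1.   ] q [-0.8   0.54  0.61  1.99 -0.45  0.74  0.08] F [-0.2 -1.   0.4] w 0.0
phi 92.3 r 152.4
248 [[524.0, 148.0, 60.0], [528.0, 147.0, 59.0], [532.0, 147.0, 59.0]]
251 [[524.0, 146.0, 59.0], [528.0, 146.0, 60.0], [532.0, 146.0, 61.0]]
254 [[524.0, 144.0, 61.0], [528.0, 144.0, 60.0], [532.0, 144.0, 61.0]]
257 [[524.0, 147.0, 68.0], [528.0, 146.0, 68.0], [531.0, 146.0, 67.0]]
260 [[524.0, 146.0, 70.0], [528.0, 146.0, 71.0], [531.0, 146.0, 71.0]]
263 [[524.0, 146.0, 73.0], [528.0, 146.0, 74.0], [531.0, 146.0, 74.0]]
266 [[524.0, 146.0, 77.0], [528.0, 146.0, 77.0], [531.0, 146.0, 77.0]]
269 [[525.0, 146.0, 79.0], [528.0, 146.0, 80.0], [531.0, 146.0, 80.0]]
272 [[525.0, 146.0, 83.0], [528.0, 147.0, 84.0], [531.0, 147.0, 83.0]]
```

View pics/os16.png

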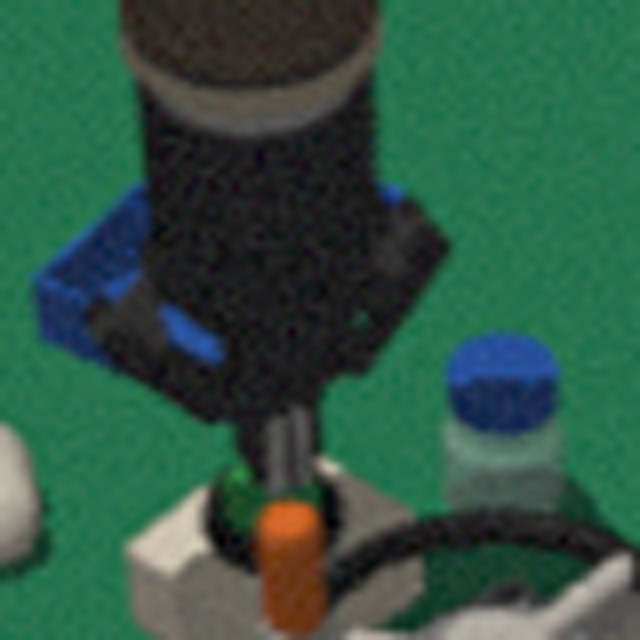

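View pics/ow16.png

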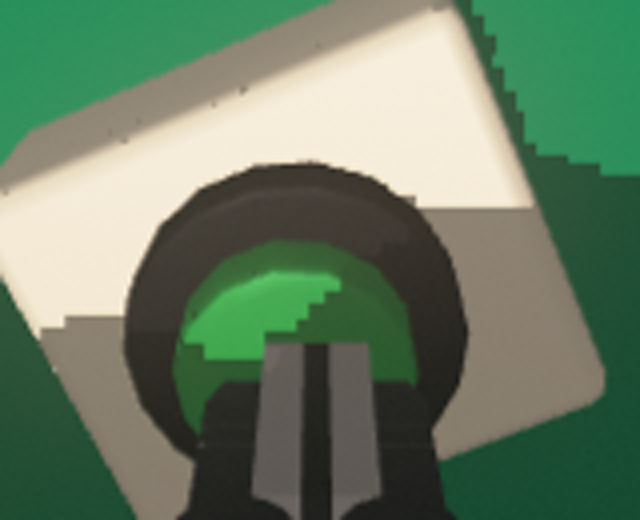

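The finger ends are about 7 mm above the button top and centred on it. I'll press slowly.

Emit:
move_arm --motion '[[0, [0, 0, 0.2], [0, 0, 0]], [0, [0, 0, 0.4], [0, 0, 0]], [0, [0, 0, 0.6], [0, 0, 0]], [0, [0, 0, 0.7], [0, 0, 0]], [0, [0, 0, 0.8], [0, 0, 0]], [0, [0, 0, 0.9], [0, 0, 0]], [0, [0, 0, 1.0], [0, 0, 0]], [0, [0, 0, 1.0], [0, 0, 0]]]'

```text
t: 31.5
position: [528.1, 135.4, 27.9]
eef_rot: [-3.142, -0.006, -0.014]
ft_force: [-4.2, -0.5, 16.2]
width: -0.1
```

```bash
python3 - <<'E'
from h import *
stat()
E
```

```text
t 31.5 pos [528.1 135.4  27.9] yaw 0.2 zt [ 0.009  0.    -1.   ] q [-0.79  0.56  0.6   1.99 -0.46  0.72  0.09] F [-4.2 -0.5 16.2] w -0.1
phi 92.2 r 152.5
```

That reads 16 N, well past the 4 N the spring takes, so the button is bottomed. I'll take a quick picture, then lift.

```bash
python3 - <<'E'
from h import *
s=snapshot('wrist'); overlay(s,'ow17',(200,170,360,300),4,[])
for v in range(240,262,3): print(v,[w(s,u,v).round(0).tolist() for u in (255,272,279,286)])
stat()
E
```

```text
240 [[516.0, 152.0, 50.0], [525.0, 153.0, 52.0], [528.0, 153.0, 52.0], [532.0, 152.0, 49.0]]
243 [[516.0, 151.0, 52.0], [525.0, 152.0, 53.0], [528.0, 152.0, 53.0], [532.0, 151.0, 52.0]]
246 [[516.0, 150.0, 54.0], [525.0, 150.0, 53.0], [528.0, 150.0, 53.0], [532.0, 149.0, 52.0]]
249 [[516.0, 148.0, 54.0], [525.0, 148.0, 54.0], [528.0, 148.0, 53.0], [532.0, 148.0, 53.0]]
252 [[516.0, 146.0, 53.0], [525.0, 146.0, 53.0], [528.0, 146.0, 53.0], [532.0, 147.0, 54.0]]
255 [[516.0, 144.0, 53.0], [525.0, 144.0, 52.0], [528.0, 145.0, 53.0], [532.0, 145.0, 54.0]]
258 [[516.0, 143.0, 53.0], [525.0, 146.0, 60.0], [528.0, 146.0, 60.0], [532.0, 147.0, 61.0]]
261 [[516.0, 141.0, 53.0], [525.0, 146.0, 63.0], [528.0, 146.0, 63.0], [532.0, 146.0, 63.0]]
t 31.55 pos [528.1 135.3  27.9] yaw 0.2 zt [ 0.009  0.    -1.   ] q [-0.79  0.56  0.6   1.99 -0.46  0.72  0.09] F [-5.8  0.1 15.6] w 0.1
phi 92.2 r 152.5
```

View pics/ow17.png

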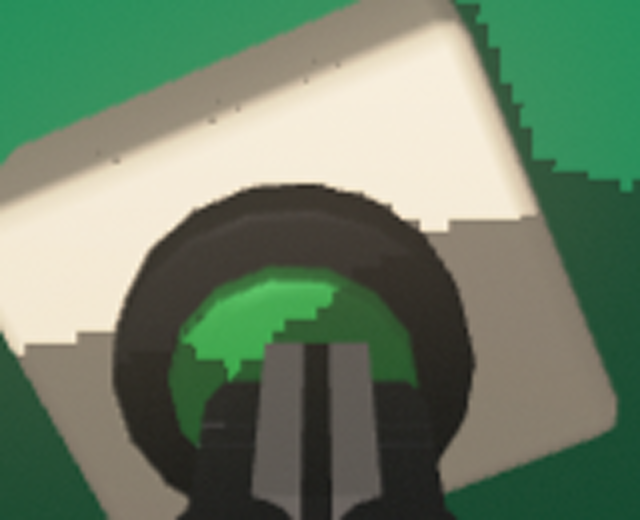

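The depth shows the button top at about 53, down from about 60, so it is fully pressed. Now lifting clear.

Emit:
move_arm --motion '[[0, [0, 0, -0.5], [0, 0, 0]], [0, [0, 0, -1.5], [0, 0, 0]], [0, [0, 0, -4], [0, 0, 0]], [0, [0, 0, -8], [0, 0, 0]], [0, [0, 0, -13], [0, 0, 0]], [0, [0, 0, -18], [0, 0, 0]], [0, [0, -4, -21], [0, 0, 0]], [0, [0, -9, -22], [0, 0, 0]], [0, [0, -14, -22], [0, 0, 0]], [0, [0, -19, -22], [0, 0, 0]], [0, [0, -24, -22], [0, 0, 0]], [0, [0, -24, -22], [0, 0, 0]]]'

```text
t: 33.05
position: [523.1, 380.4, 246.6]
eef_rot: [3.141, 0.017, 0.012]
ft_force: [-1.1, -0.8, -0.0]
width: -0.2
```

```bash
python3 - <<'E'
from h import *
import pickle
d=pickle.load(open('d0.pkl','rb'))
for n in('side','top'):
    s=snapshot(n); overlay(s,'c18'+n,(150,130,420,300) if n=='top' else (180,130,450,340),2.9,[])
    for q in (d[n],s):
        hsv=cv2.cvtColor(q['color'],cv2.COLOR_RGB2HSV); m=cv2.inRange(hsv,(5,150,80),(15,255,255))[180:250,240:330]
        vs,us=np.where(m>0); print(n,len(us),us.mean()+240,vs.mean()+180)
        if n=='top':
            for nm,lo,hi,(x0,x1,y0,y1) in [('green',(50,120,60),(72,255,255),(225,260,212,242)),('red',(0,150,100),(4,255,255),(322,348,188,214))]:
                m=np.zeros(hsv.shape[:2],bool); m[y0:y1,x0:x1]=cv2.inRange(hsv,lo,hi)[y0:y1,x0:x1]>0
                vs,us=np.where(m); P=np.array([w(q,u,v) for u,v in zip(us,vs)]); P=P[(P[:,2]>30)&(P[:,2]<100)]; print(nm,len(P),np.median(P,0).round(1) if len(P) else '')
stat()
E
```

```text
side 111 256.27027027027026 199.68468468468467
side 109 255.9816513761468 200.16513761467888
top 29 276.41379310344826 236.13793103448276
green 46 [528.9 134.6  62.4]
red 94 [ 602.1 -156.    62.3]
top 31 276.83870967741933 236.5806451612903
green 48 [528.8 136.1  62. ]
red 95 [ 602.3 -156.3   61.7]
t 33.15 pos [524.9 375.1 247.5] yaw 0.3 zt [ 0.009 -0.002 -1.   ] q [-1.17  0.47  0.69  1.53 -0.3   1.25 -0.43] F [ 0.1 -0.7  0.8] w -0.3
phi 91.3 r 392.2
```

View pics/c18top.png

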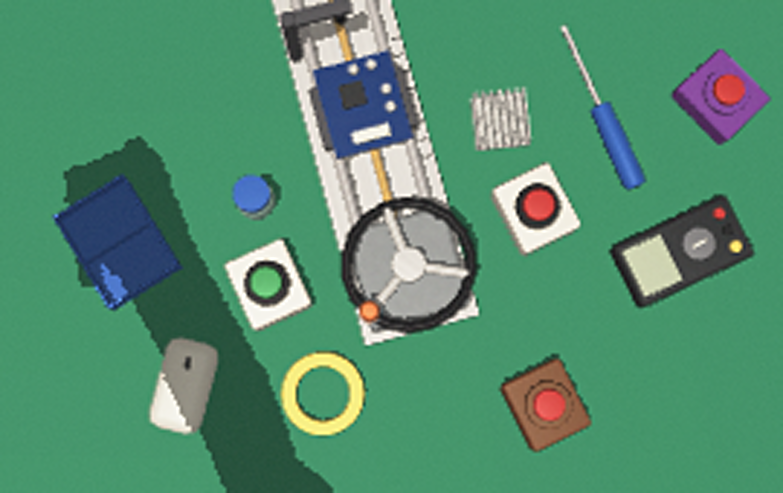

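View pics/c18side.png

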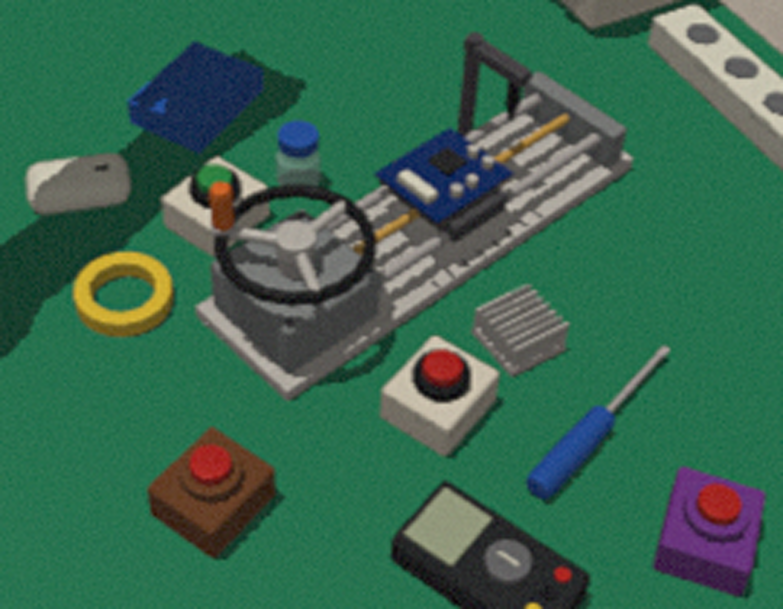

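The handle at (370,311) is within about 2 mm of its start. The green button is up (62.0 mm, against 62.4 at first), the red one is untouched, and the loose things are in place. The gripper is clear, so I'm handing in.

```bash
python3 - <<'E'
from h import *
print(close_job()); 
E
```

```text
the job is handed in; nothing more can be done
None
```

I turned the hand wheel one full clockwise turn, then pressed the green button fully and released it. I handed the job in at about 33 s; it reports no verdict.

**Wheel:** I pushed the orange handle with one finger pad at a time, using open fingers astride it, in two strokes of roughly half a turn each. Force readings at the end of each move stayed at about 2–3 N during the turn. In the last pictures the handle is about 1–2 mm from where it started, under 1 pixel in both cameras, and the carriage is visibly farther from the wheel.

**Green button:** Depth readings showed its top going down about 6–7 mm, with 16 N on the wrist. Afterwards it read 62.0 mm, against 62.4 mm at the start, so it is back up.

**Everything else:** The red button's height is unchanged and the loose things look unmoved. I compared those by eye only. The gripper is well clear and touching nothing.

**One disagreement:** The shut fingertips sat about 29 mm higher than the reported tool position. Side and wrist depth both showed this, and I felt no contact where the reported height said I should. This means the wheel was pushed near the top of the handle, not lower down as I planned. For the button press I used the camera heights and went down slowly, watching the force.

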